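Clear the finishing stand and stack the turned cups on it under their lid

TASK

Lift the oil can by its arched handle off the round wooden stand and set it down upright, wholly on the cork mat. Then nest all the turned wooden cups that are on the bench upright into one stack in the middle of that stand, each one fully home in the one below, and finally put the knobbed wooden lid properly on the top cup. Keep the oil can upright throughout and leave the wax tin, glue, brushes, mallet, chisels and offcut where they are.

Things in the scene. Friction and masses are not known exactly. Their poses are not given: they have to be found in the camera images.
- stand: Round pale wooden stand fixed to the bench, flat-topped disc 120 mm across and 35 mm high, no rim or recess. Origin: centre of its underside on the bench top (z = 0); z up. The oil can stands on it at the start. It is on the left or on the right, with the mat on the other side.
- pad: Round cork mat fixed to the bench, 120 mm across, 5 mm thick, flat. Origin: centre of its underside on the bench top; z up.
- pot: Closed rigid aluminium oil can, 0.39 to 0.77 kg, 84 mm across, 85 mm high, with a fixed dark steel arch handle over its top. The handle's level bar, 10 mm thick and 60 mm long, runs along the can's y axis straight over its centre, centre line 125 mm above the underside (35 mm clear below it): pinch its middle from above, fingers closing along the can's x. Origin: centre of the underside; z up.
- lid: Turned wooden lid, 48 to 78 g, upright on the bench: tapered plug 46 to 50 mm across and 14 mm deep underneath, flange 66 mm across (14 to 22 mm above the origin), round knob 20 mm across (22 to 52 mm). Origin: centre of the plug's underside; z up. On a cup the flange rests on the rim and the plug is in the mouth with 2.5 mm of play: its origin is then 50 mm above the cup's.
- cup1: Tapered wooden cup, one of 4 to 6 alike (None at the start = absent), mouth up: 64 mm high, foot 40 mm across, rim band 62 mm across from 50 to 64 mm height (grip it there by the fingertips), 90 g. Mouth 56 mm across; inside floor 26 mm above the underside: a cup nested fully home stands 26 mm above the one below, side play 1.4 mm. Origin: centre of the underside; z up.
- cup2: Tapered wooden cup, one of 4 to 6 alike (None at the start = absent), mouth up: 64 mm high, foot 40 mm across, rim band 62 mm across from 50 to 64 mm height (grip it there by the fingertips), 90 g. Mouth 56 mm across; inside floor 26 mm above the underside: a cup nested fully home stands 26 mm above the one below, side play 1.4 mm. Origin: centre of the underside; z up.
- cup3: Tapered wooden cup, one of 4 to 6 alike (None at the start = absent), mouth up: 64 mm high, foot 40 mm across, rim band 62 mm across from 50 to 64 mm height (grip it there by the fingertips), 90 g. Mouth 56 mm across; inside floor 26 mm above the underside: a cup nested fully home stands 26 mm above the one below, side play 1.4 mm. Origin: centre of the underside; z up.
- cup4: Tapered wooden cup, one of 4 to 6 alike (None at the start = absent), mouth up: 64 mm high, foot 40 mm across, rim band 62 mm across from 50 to 64 mm height (grip it there by the fingertips), 90 g. Mouth 56 mm across; inside floor 26 mm above the underside: a cup nested fully home stands 26 mm above the one below, side play 1.4 mm. Origin: centre of the underside; z up.
- cup5: Tapered wooden cup, one of 4 to 6 alike (None at the start = absent), mouth up: 64 mm high, foot 40 mm across, rim band 62 mm across from 50 to 64 mm height (grip it there by the fingertips), 90 g. Mouth 56 mm across; inside floor 26 mm above the underside: a cup nested fully home stands 26 mm above the one below, side play 1.4 mm. Origin: centre of the underside; z up.
- cup6: Tapered wooden cup, one of 4 to 6 alike (None at the start = absent), mouth up: 64 mm high, foot 40 mm across, rim band 62 mm across from 50 to 64 mm height (grip it there by the fingertips), 90 g. Mouth 56 mm across; inside floor 26 mm above the underside: a cup nested fully home stands 26 mm above the one below, side play 1.4 mm. Origin: centre of the underside; z up.
- wax_tin: Bystander: flat wax tin, 47 mm across, 18 mm high, on the bench between the stand and mat and the far cups. Origin: centre of the underside.
- glue: Bystander: blue glue bottle with yellow cap, 64 mm across, 190 mm high. Origin: centre of the underside.
- brush_can: Bystander: straight steel can of brushes, 72 mm across, brushes up to 190 mm high. Origin: centre of the underside.
- mallet: Bystander: dark carver's mallet standing on its head, 82 mm across, 255 mm high. Origin: centre of the underside.
- chisel1: Bystander: chisel lying flat, 250 mm long along its x axis. Origin: on the bench under its middle.
- chisel2: Bystander: chisel lying flat, 250 mm long along its x axis. Origin: on the bench under its middle.
- offcut: Bystander: wooden offcut block 50 x 110 x 30 mm. Origin: centre of the underside.
Mind the look-alikes: they are no part of the job. What is shaped like the pot but green, pink or purple is not meant.

How it is judged (in metres and radians):
On the way, in this order (a step that is already met when the one before it is completed fails the run):
1. the oil can stands released on the cork mat, clear of the stand (horizontal distance between pot and pad below 0.018 m and height (world z) of pot below 0.01 m and angle between pot's own z axis and vertical below 0.06 rad and linear speed of pot below 0.02 m/s and contact force between the fingers and pot below 0.1 N), for 0.2 s.
2. all cups present are nested in one upright stack in the middle of the stand (horizontal distance between each of cup1, cup2, cup3, cup4, cup5, cup6 and stand below 0.015 m and angle between each of cup1, cup2, cup3, cup4, cup5, cup6's own z axis and vertical below 0.07 rad and height (world z) of each of cup1, cup2, cup3, cup4, cup5, cup6 above 0.03 m and linear speed of each of cup1, cup2, cup3, cup4, cup5, cup6 below 0.02 m/s and contact force between the fingers and cup1 below 0.1 N and (z of cup1 in the frame of stand below 0.038 m or (z of cup1 in the frame of cup2 between 0.022 and 0.029 m and horizontal distance between cup1 and cup2 below 0.005 m) or (z of cup1 in the frame of cup3 between 0.022 and 0.029 m and horizontal distance between cup1 and cup3 below 0.005 m) or (z of cup1 in the frame of cup4 between 0.022 and 0.029 m and horizontal distance between cup1 and cup4 below 0.005 m) or (z of cup1 in the frame of cup5 between 0.022 and 0.029 m and horizontal distance between cup1 and cup5 below 0.005 m) or (z of cup1 in the frame of cup6 between 0.022 and 0.029 m and horizontal distance between cup1 and cup6 below 0.005 m)) and contact force between the fingers and cup2 below 0.1 N and (z of cup2 in the frame of stand below 0.038 m or (z of cup2 in the frame of cup1 between 0.022 and 0.029 m and horizontal distance between cup2 and cup1 below 0.005 m) or (z of cup2 in the frame of cup3 between 0.022 and 0.029 m and horizontal distance between cup2 and cup3 below 0.005 m) or (z of cup2 in the frame of cup4 between 0.022 and 0.029 m and horizontal distance between cup2 and cup4 below 0.005 m) or (z of cup2 in the frame of cup5 between 0.022 and 0.029 m and horizontal distance between cup2 and cup5 below 0.005 m) or (z of cup2 in the frame of cup6 between 0.022 and 0.029 m and horizontal distance between cup2 and cup6 below 0.005 m)) and contact force between the fingers and cup3 below 0.1 N and (z of cup3 in the frame of stand below 0.038 m or (z of cup3 in the frame of cup1 between 0.022 and 0.029 m and horizontal distance between cup3 and cup1 below 0.005 m) or (z of cup3 in the frame of cup2 between 0.022 and 0.029 m and horizontal distance between cup3 and cup2 below 0.005 m) or (z of cup3 in the frame of cup4 between 0.022 and 0.029 m and horizontal distance between cup3 and cup4 below 0.005 m) or (z of cup3 in the frame of cup5 between 0.022 and 0.029 m and horizontal distance between cup3 and cup5 below 0.005 m) or (z of cup3 in the frame of cup6 between 0.022 and 0.029 m and horizontal distance between cup3 and cup6 below 0.005 m)) and contact force between the fingers and cup4 below 0.1 N and (z of cup4 in the frame of stand below 0.038 m or (z of cup4 in the frame of cup1 between 0.022 and 0.029 m and horizontal distance between cup4 and cup1 below 0.005 m) or (z of cup4 in the frame of cup2 between 0.022 and 0.029 m and horizontal distance between cup4 and cup2 below 0.005 m) or (z of cup4 in the frame of cup3 between 0.022 and 0.029 m and horizontal distance between cup4 and cup3 below 0.005 m) or (z of cup4 in the frame of cup5 between 0.022 and 0.029 m and horizontal distance between cup4 and cup5 below 0.005 m) or (z of cup4 in the frame of cup6 between 0.022 and 0.029 m and horizontal distance between cup4 and cup6 below 0.005 m)) and contact force between the fingers and cup5 below 0.1 N and (z of cup5 in the frame of stand below 0.038 m or (z of cup5 in the frame of cup1 between 0.022 and 0.029 m and horizontal distance between cup5 and cup1 below 0.005 m) or (z of cup5 in the frame of cup2 between 0.022 and 0.029 m and horizontal distance between cup5 and cup2 below 0.005 m) or (z of cup5 in the frame of cup3 between 0.022 and 0.029 m and horizontal distance between cup5 and cup3 below 0.005 m) or (z of cup5 in the frame of cup4 between 0.022 and 0.029 m and horizontal distance between cup5 and cup4 below 0.005 m) or (z of cup5 in the frame of cup6 between 0.022 and 0.029 m and horizontal distance between cup5 and cup6 below 0.005 m)) and contact force between the fingers and cup6 below 0.1 N and (z of cup6 in the frame of stand below 0.038 m or (z of cup6 in the frame of cup1 between 0.022 and 0.029 m and horizontal distance between cup6 and cup1 below 0.005 m) or (z of cup6 in the frame of cup2 between 0.022 and 0.029 m and horizontal distance between cup6 and cup2 below 0.005 m) or (z of cup6 in the frame of cup3 between 0.022 and 0.029 m and horizontal distance between cup6 and cup3 below 0.005 m) or (z of cup6 in the frame of cup4 between 0.022 and 0.029 m and horizontal distance between cup6 and cup4 below 0.005 m) or (z of cup6 in the frame of cup5 between 0.022 and 0.029 m and horizontal distance between cup6 and cup5 below 0.005 m))), for 0.2 s.
3. the lid sits on the top cup (all of step 2 and angle between lid's own z axis and vertical below 0.07 rad and linear speed of lid below 0.02 m/s and contact force between the fingers and lid below 0.1 N and ((z of lid in the frame of cup1 between 0.046 and 0.053 m and horizontal distance between lid and cup1 below 0.006 m) or (z of lid in the frame of cup2 between 0.046 and 0.053 m and horizontal distance between lid and cup2 below 0.006 m) or (z of lid in the frame of cup3 between 0.046 and 0.053 m and horizontal distance between lid and cup3 below 0.006 m) or (z of lid in the frame of cup4 between 0.046 and 0.053 m and horizontal distance between lid and cup4 below 0.006 m) or (z of lid in the frame of cup5 between 0.046 and 0.053 m and horizontal distance between lid and cup5 below 0.006 m) or (z of lid in the frame of cup6 between 0.046 and 0.053 m and horizontal distance between lid and cup6 below 0.006 m)) and z of lid in the frame of cup1 above 0.04 m and z of lid in the frame of cup2 above 0.04 m and z of lid in the frame of cup3 above 0.04 m and z of lid in the frame of cup4 above 0.04 m and z of lid in the frame of cup5 above 0.04 m and z of lid in the frame of cup6 above 0.04 m), for 0.2 s.
At the end, for the whole second after the job is handed in: Oil can upright on the cork mat, centre within 18 mm. All cups present upright (4 degrees) in one stack within 15 mm of the stand's centre, lowest on the stand, each other fully home in another (22 to 29 mm above it). Lid level on the top cup (origin 46 to 53 mm above its). All released, at rest (all of step 1 and all of step 3); the robot touches nothing.
It fails at once if the oil can is tipped by more than about 35 degrees (angle between pot's own z axis and vertical above 0.6 rad).
It fails at once if a bystander (wax tin, glue, brush can, mallet, chisel, offcut) is moved more than 50 mm (distance of any of wax_tin, glue, brush_can, mallet, chisel1, chisel2, offcut from where it was at the start of the episode above 0.05 m).
Of cup1, cup2, cup3, cup4, cup5, cup6 only 4 to 6 are there at a start; the rules pass over those that are not, and their reading is None.
At some moment in a run one of pot, lid may be knocked a few centimetres aside while the robot is not near it.
It also fails if it takes over 210 s, if anything falls off the work surface, if the arm or the gripper's body presses on something with over 40 N, if the wrist force passes 120 N, or if a joint passes its speed limit or range.

ROBOT

A 6-joint arm with a two-finger parallel gripper is mounted at the origin on the work surface. World frame = base frame: x ahead of the robot, y to its left, z up, the work surface at z = 0. Lengths are in m, angles in degrees, forces in N, time in s.
With the tool pointing down it reaches from about 0.375 to 0.9 m from the base axis. Payload 3.1 kg.
Tool frame: the origin (TCP) lies between the finger pads; the fingertips stand 22 mm ahead of it and the grasp point (between the pads) lies 3 mm ahead of it; y points along the fingers, x is the direction in which the jaws open and shut, and the axes are right-handed (so a half turn about y gives the same grasp; the last joint's range is limited). The gripper opens to 87 mm and grips with 3 to 60 N. Pads are 19 mm wide; open, the fingers measure 117 mm over their backs; the gripper's body (75 mm by 190 mm) begins 51 mm behind the grasp point.
Start: joints at [60.877, 30.224, 82.088, -0, 67.689, -10.227], TCP at [0.202, 0.591, 0.245] pointing down, gripper open.
Joint ranges: [-176.69, 176.69], [-43.24, 126.21], [12.49, 139.97], [-82, 262], [0, 151.66], [-163.58, 163.58]. Speed limits (degrees/s): [159.86, 159.86, 180, 180, 180, 180].

INTERFACE

Orientations are given as a 3x3 rotation matrix whose columns are the frame's x, y, z axes.
In Python, from rig import bot, imaging, workorder gives the robot as it stands. The module is installed in compiled form; this text tells all that it offers.
- The arm moves only by the tool drive_tool, never from a script. Its argument "commands" is a list of rows, each an object of numbers: "dx", "dy", "dz": the shift along the tool's x, y, z normalised to -1 to 1, where 1 is 4 cm; "wx", "wy", "wz": the turn, a rotation vector about the tool's x, y, z normalised to -1 to 1, where 1 is pi/2 rad; "grip": the finger opening in mm, from 0 to 87. In form: [{"dx": .., "dy": .., "dz": .., "wx": .., "wy": .., "wz": .., "grip": ..}, ...]. A call has 1 to 8 rows; each row shifts and turns the commanded pose from where the row before left it, along the tool's axes as they then stand; what a row does not reach is not made up. A row lasts 1/8 s, in which the tool goes at most 62.5 mm and 10.7 degrees, less where a joint would pass 70% of its speed; a pose out of reach is approached as far as the arm can. A call with a number of a shift or a turn outside -1 to 1 is refused whole. A call with a gripper value outside its range is refused whole. The fingers move at their own pace and stop on an object; the grip force is fixed at half the most. Time passes only in rows, so rows that do not move let the fingers close. It gives the time, the measured TCP pose, the force and the opening at its end, in the units of the state.
- bot.read_state(): the state, without advancing time (a new reading comes with each control period).
- imaging.capture(name): name is "scene" or "top" or "wrist"; returns (picture, depth): 400x640x3 uint8, red, green, blue; 400x640 float32, m along the optical axis (not along the pixel's ray), 0 where there is no reading.
- imaging.get_calibration(name): a dict with "mtx" (3x3 intrinsics, pixels), "world_to_cam" (4x4, takes a point from world to camera coordinates). Camera axes: x right, y down, z forward; pixel columns grow to the right and rows downward; lengths in m; the calibration is good to about 2 mm. A picture is of the moment at which its call begins: read the wrist's pose just before it. get_calibration takes no time and is no camera call; for the wrist camera it gives the pose at the moment of the call.
- workorder.hand_in(): hands the job in, once; it reports no verdict.
The state is a dict: "time_s": time; "joint_positions": joint angles; "qvel": joint speeds; "tau": joint torques, N m; "position": TCP position; "tcp_rot": TCP orientation; "force": force on the tool from outside, world axes, zero at the start; "moment": the same for the moment, N m; "opening": opening from 0.0 (shut) to 1.0 (fully open).
Only numpy, scipy, OpenCV 4.12 (cv2) and the standard library are available. Lean on these libraries where they do the work, as an engineer would, in place of code of your own. Each camera call takes 0.05 s, during which the arm holds its last target. There are 200 camera calls.

## Working session

There is one attempt and no reset: what is moved stays moved. The work goes in short steps, Python scripts to look and compute and a tool call to move; the robot and the scene stay as the last step left them, time stands still between calls to the robot, and variables do not carry over. Pictures are saved under pics/ and viewed, on a budget of 14 in all, crops included, one or two more only if the job needs it, and the job is handed in when it is done.

Besides the shell and the picture viewer there is one more tool, called by a JSON object that holds its "op" and its "data". drive_tool: Moves the arm, as the interface text tells. Its arguments: {"type":"object","properties":{"commands":{"type":"array"}},"required":["commands"]}

```bash
mkdir -p pics
cat > h.py <<'E'
import numpy as np, cv2
from rig import bot, imaging, workorder
def snap(n, save=None):
    c=imaging.get_calibration(n); im,d=imaging.capture(n)
    if save: cv2.imwrite(f'pics/{save}.png',im[:,:,::-1])
    return im,d,np.array(c['mtx']),np.array(c['world_to_cam'])
def cloud(d,K,T):
    v,u=np.indices(d.shape); p=np.stack([(u-K[0,2])/K[0,0]*d,(v-K[1,2])/K[1,1]*d,d],-1)
    R,t=T[:3,:3],T[:3,3]; P=(p-t)@R; P[d<=0]=np.nan; return P
def st():
    s=bot.read_state(); print('t',s['time_s'],'pos',np.round(s['position'],4),'F',np.round(s['force'],2),'open',round(s['opening'],3)); print(np.round(s['tcp_rot'],3)); return s
E
python3 - <<'E'
from h import *
s=st()
for n in('scene','top'):
    im,d,K,T=snap(n,n+'0'); P=cloud(d,K,T); print(n,'campos',-T[:3,:3].T@T[:3,3], K[0,0])
    np.savez(n+'0.npz',im=im,d=d,K=K,T=T)
    cv2.imwrite(f'pics/{n}0.png',im[:,:,::-1])
E
```

```text
t 0.0 pos [0.2021 0.5907 0.2436] F [-0.41 -0.02  0.43] open 1.001
[[ 0.324 -0.001 -0.946]
 [ 0.946 -0.002  0.324]
 [-0.002 -1.     0.   ]]
scene campos [1.53936551 0.57419058 0.92799299] 458.6725281824048
top campos [ 0.25548594 -0.0016447   1.3470874 ] 507.81144889322434
```

View pics/scene0.png

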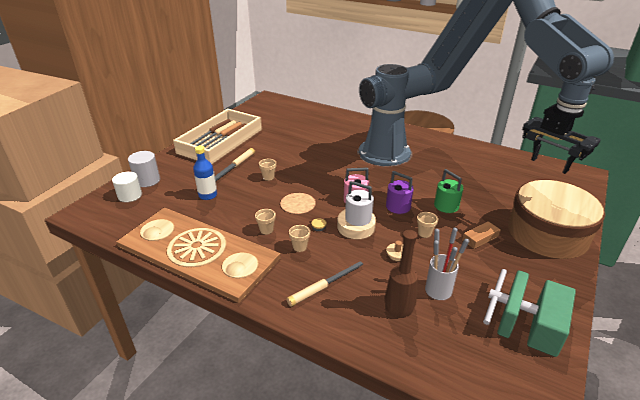

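View pics/top0.png

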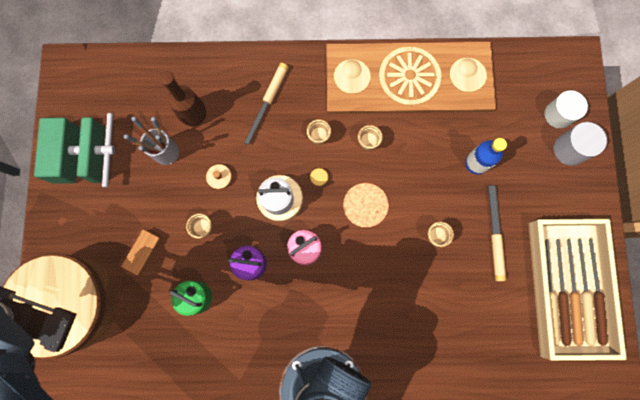

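Scene view: silvery can with dark arch on the pale stand (358,215), mat (298,203), lid (397,252), cups at (268,170), (265,222), (300,238), (427,225). Top view: can (277,196), mat (366,205), lid (219,176), cups (318,131), (370,137), (198,226), (440,234). Look-alikes: pink (304,247), purple (247,262) and green (190,297). Only the bare aluminium one on the stand is meant.

```bash
cat > m.py <<'E'
from h import *
def circ(P,m):
    xy=P[m][:,:2].astype(np.float32); (c,r)=cv2.minEnclosingCircle(xy); return np.round(c,4),round(r,4),len(xy)
E
python3 - <<'E'
from m import *
cl={}
for n in('top','scene'):
    z=np.load(n+'0.npz'); P=cloud(z['d'],z['K'],z['T']); cl[n]=(P,z)
P,z=cl['top']
for nm,(u,v) in dict(c1=(318,131),c2=(370,137),c3=(198,226),c4=(440,234),lid=(219,176),pot=(277,196),pad=(366,205),wax=(319,177)).items():
    print(nm,P[v,u].round(3))
cs={}
for nm,(u,v) in dict(c1=(318,131),c2=(370,137),c3=(198,226),c4=(440,234)).items():
    for n in('top','scene'):
        Q=cl[n][0]; a=P[v,u]; m=(np.hypot(Q[...,0]-a[0],Q[...,1]-a[1])<0.06)&(Q[...,2]>.048)&(Q[...,2]<.075)
        print(nm,n,circ(Q,m),'zmax',Q[m][:,2].max().round(4))
for n in('top','scene'):
    Q=cl[n][0]; a=P[176,219]; r=np.hypot(Q[...,0]-a[0],Q[...,1]-a[1])
    print('lid knob',n,circ(Q,(r<.05)&(Q[...,2]>.03)),'flange',circ(Q,(r<.06)&(Q[...,2]>.012)&(Q[...,2]<.03)))
    a=P[205,366]; r=np.hypot(Q[...,0]-a[0],Q[...,1]-a[1])
    im=cl[n][1]['im'].astype(int); mm=(r<.09)&(Q[...,2]<.012)&(im[...,0]-im[...,2]>60)&(im[...,0]>170)
    print('pad',n,circ(Q,mm),np.median(Q[mm][:,2]))
    a=P[196,277]; r=np.hypot(Q[...,0]-a[0],Q[...,1]-a[1])
    mb=(r<.07)&(Q[...,2]>.147)&(Q[...,2]<.19)
    xy=Q[mb][:,:2]; c=xy.mean(0); w,V=np.linalg.eigh(np.cov((xy-c).T)); t=(xy-c)@V[:,1]
    print('bar',n,c.round(4),'dir',V[:,1].round(3),t.min(),t.max(),Q[mb][:,2].max(),len(xy), 'mid',c+V[:,1]*(t.min()+t.max())/2)
    print('can top',circ(Q,(r<.07)&(Q[...,2]>.105)&(Q[...,2]<.13)),'stand',circ(Q,(r<.09)&(Q[...,2]>.028)&(Q[...,2]<.042)))
    # other tall-ish
im=cl['top'][1]['im']; cv2.imwrite('pics/crop.png',cv2.resize(im[90:300,170:460,::-1],None,fx=2.7,fy=2.7,interpolation=cv2.INTER_CUBIC))
E
```

```text
c1 [0.672 0.007 0.028]
c2 [ 0.652 -0.133  0.035]
c3 [0.417 0.323 0.029]
c4 [ 0.39  -0.306  0.031]
lid [0.546 0.267 0.049]
pot [0.478 0.108 0.12 ]
pad [ 0.471 -0.119  0.011]
wax [0.546 0.005 0.021]
c1 top (array([0.661 , 0.0067]), 0.0317, 182) zmax 0.069
c1 scene (array([0.659 , 0.0072]), 0.0343, 210) zmax 0.0687
c2 top (array([ 0.6443, -0.1289]), 0.0317, 176) zmax 0.0688
c2 scene (array([ 0.6429, -0.1279]), 0.0342, 196) zmax 0.0681
c3 top (array([0.4142, 0.3143]), 0.0314, 184) zmax 0.0714
c3 scene (array([0.4145, 0.3123]), 0.0338, 201) zmax 0.0693
c4 top (array([ 0.3867, -0.299 ]), 0.0314, 192) zmax 0.0705
c4 scene (array([ 0.3847, -0.3011]), 0.0354, 138) zmax 0.0676
lid knob top (array([0.5446, 0.2844]), 0.0207, 62) flange (array([0.5514, 0.276 ]), 0.0337, 403)
pad top (array([ 0.4746, -0.1179]), 0.0626, 1621) 0.004921933003686481
bar top [0.4834 0.1137] dir [-0.009  1.   ] -0.035408230427785826 0.03631860340982949 0.17047859219304498 131 mid [0.48340512 0.11414523]
can top (array([0.4842, 0.1152]), 0.0422, 753) stand (array([0.4904, 0.1114]), 0.0602, 569)
lid knob scene (array([0.5514, 0.2743]), 0.0122, 65) flange (array([0.5528, 0.2746]), 0.0343, 168)
pad scene (array([ 0.4804, -0.1287]), 0.0768, 589) 0.00575615153376611
bar scene [0.4862 0.1184] dir [-0.027  1.   ] -0.03882126436322816 0.033360230017885545 0.1682695650899772 97 mid [0.48625216 0.11567724]
can top (array([0.4864, 0.1158]), 0.044, 396) stand (array([0.4921, 0.1102]), 0.0627, 365)
```

View pics/crop.png

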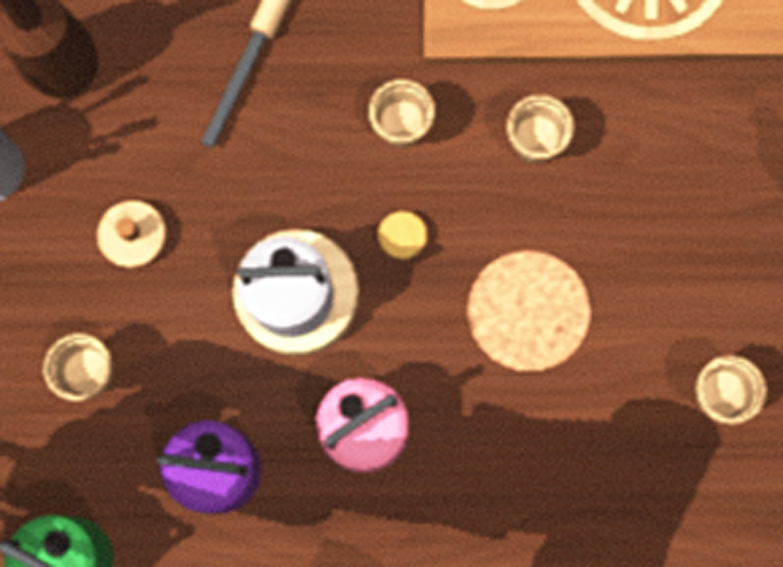

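Crop confirms the bare aluminium can (283,270) on the pale stand, bar along world y. First turn the tool so x is world x (then tool z = world y, tool y = down).

{"op": "drive_tool", "data": {"commands": [{"wy": 0.113,"grip": 87},{"wy": 0.113,"grip": 87},{"wy": 0.113,"grip": 87},{"wy": 0.113,"grip": 87},{"wy": 0.113,"grip": 87},{"wy": 0.113,"grip": 87},{"wy": 0.113,"grip": 87},{"grip": 87}]}}

```text
schema error: expected keys dx, dy, dz, wx, wy, wz, grip
```

{"op": "drive_tool", "data": {"commands": [{"dx": 0,"dy": 0,"dz": 0,"wx": 0,"wy": 0.113,"wz": 0,"grip": 87},{"dx": 0,"dy": 0,"dz": 0,"wx": 0,"wy": 0.113,"wz": 0,"grip": 87},{"dx": 0,"dy": 0,"dz": 0,"wx": 0,"wy": 0.113,"wz": 0,"grip": 87},{"dx": 0,"dy": 0,"dz": 0,"wx": 0,"wy": 0.113,"wz": 0,"grip": 87},{"dx": 0,"dy": 0,"dz": 0,"wx": 0,"wy": 0.113,"wz": 0,"grip": 87},{"dx": 0,"dy": 0,"dz": 0,"wx": 0,"wy": 0.113,"wz": 0,"grip": 87},{"dx": 0,"dy": 0,"dz": 0,"wx": 0,"wy": 0.113,"wz": 0,"grip": 87},{"dx": 0,"dy": 0,"dz": 0,"wx": 0,"wy": 0,"wz": 0,"grip": 87}]}}

```text
time_s: 1.1
position: [0.2022, 0.591, 0.244]
tcp_rot: [[1.0, -0.001, -0.001], [0.001, -0.001, 1.0], [-0.001, -1.0, -0.001]]
force: [-0.2, -0.4, 0.1]
opening: 0.998
```

{"op": "drive_tool", "data": {"commands": [{"dx": 0.6,"dy": -0.05,"dz": -1,"wx": 0,"wy": 0,"wz": 0,"grip": 87},{"dx": 0.6,"dy": -0.05,"dz": -1,"wx": 0,"wy": 0,"wz": 0,"grip": 87},{"dx": 0.6,"dy": -0.05,"dz": -1,"wx": 0,"wy": 0,"wz": 0,"grip": 87},{"dx": 0.6,"dy": -0.05,"dz": -1,"wx": 0,"wy": 0,"wz": 0,"grip": 87},{"dx": 0.6,"dy": -0.05,"dz": -1,"wx": 0,"wy": 0,"wz": 0,"grip": 87},{"dx": 0.6,"dy": -0.05,"dz": -1,"wx": 0,"wy": 0,"wz": 0,"grip": 87},{"dx": 0.6,"dy": -0.05,"dz": -1,"wx": 0,"wy": 0,"wz": 0,"grip": 87},{"dx": 0.6,"dy": -0.05,"dz": -1,"wx": 0,"wy": 0,"wz": 0,"grip": 87}]}}

```text
time_s: 2.1
position: [0.3945, 0.2697, 0.2606]
tcp_rot: [[1.0, 0.0, -0.002], [0.002, 0.0, 1.0], [0.0, -1.0, 0.0]]
force: [0.1, 0.6, 0.7]
opening: 0.998
```

{"op": "drive_tool", "data": {"commands": [{"dx": 0.5,"dy": -0.05,"dz": -0.9,"wx": 0,"wy": 0,"wz": 0,"grip": 87},{"dx": 0.5,"dy": 0,"dz": -0.9,"wx": 0,"wy": 0,"wz": 0,"grip": 87},{"dx": 0.5,"dy": 0,"dz": -0.9,"wx": 0,"wy": 0,"wz": 0,"grip": 87},{"dx": 0.5,"dy": 0,"dz": -0.9,"wx": 0,"wy": 0,"wz": 0,"grip": 87},{"dx": 0,"dy": 0,"dz": 0,"wx": 0,"wy": 0,"wz": 0,"grip": 87}]}}

```text
time_s: 2.72
position: [0.4753, 0.1248, 0.2625]
tcp_rot: [[1.0, 0.001, 0.003], [-0.003, -0.0, 1.0], [0.001, -1.0, -0.0]]
force: [0.2, 1.0, -0.0]
opening: 1.003
```

Run:
```python
from m import *
s=st()
im,d,K,T=snap('wrist','w1'); np.savez('w1.npz',im=im,d=d,K=K,T=T)
Rt=np.array(s['tcp_rot']); cp=-T[:3,:3].T@T[:3,3]; print('cam in tool',Rt.T@(cp-s['position']), 'view dir in tool',Rt.T@T[2,:3],K[0,0])
```

```text
t 2.725 pos [0.4753 0.1248 0.2625] F [ 0.16  0.99 -0.02] open 1.003
[[ 1.     0.001  0.003]
 [-0.003 -0.     1.   ]
 [ 0.001 -1.    -0.   ]]
cam in tool [-1.24833856e-04 -1.39413038e-01  6.83860111e-02] view dir in tool [ 8.41729483e-04  9.68469475e-01 -2.49130826e-01] 284.0702975974401
```

View pics/w1.png

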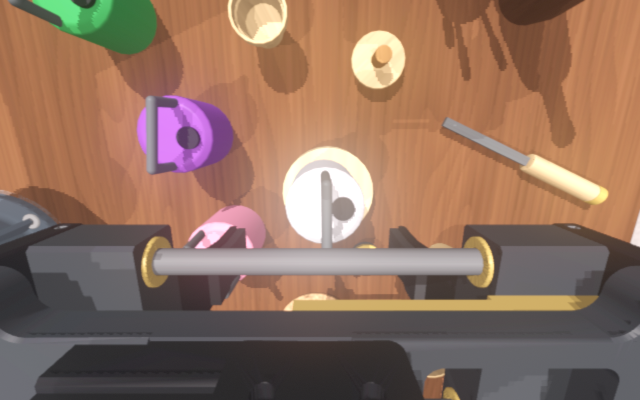

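Wrist view (image right = +x, up = +y): bar at (327,210), stand disc (328,185), lid (378,60), cup (258,15).

Run:
```python
from m import *
z=np.load('w1.npz'); Q=cloud(z['d'],z['K'],z['T'])
v,u=np.indices(z['d'].shape); ok=v<222
def rep(nm,c,R,lo,hi):
    m=ok&(np.hypot(Q[...,0]-c[0],Q[...,1]-c[1])<R)&(Q[...,2]>lo)&(Q[...,2]<hi)
    p=Q[m]; print(nm,circ(Q,m),'x',p[:,0].min().round(4),p[:,0].max().round(4),'y',p[:,1].min().round(4),p[:,1].max().round(4),'zmed',np.median(p[:,2]).round(4),p[:,2].max().round(4))
rep('bar',(.484,.115),.06,.145,.19)
b=ok&(np.hypot(Q[...,0]-.484,Q[...,1]-.115)<.06)&(Q[...,2]>.145); 
for lo in(.11,.12,.13,.14,.15):
    q=Q[b&(Q[...,1]>lo)&(Q[...,1]<lo+.01)]; print(lo,len(q),q.mean(0).round(4) if len(q) else '')
rep('can',(.484,.115),.06,.108,.128)
rep('stand',(.49,.111),.09,.028,.042)
rep('lidflange',(.552,.275),.06,.012,.03); rep('knob',(.552,.275),.05,.035,.06)
rep('cup3',(.414,.313),.05,.048,.075)
```

```text
bar (array([0.4854, 0.1324]), 0.019, 489) x 0.479 0.4888 y 0.1138 0.1512 zmed 0.1633 0.1654
0.11 76 [0.4844 0.1169 0.1633]
0.12 122 [0.4842 0.1251 0.1633]
0.13 122 [0.4841 0.1351 0.1634]
0.14 143 [0.4838 0.1454 0.1616]
0.15 26 [0.4839 0.1506 0.1529]
can (array([0.4845, 0.114 ]), 0.0418, 3127) x 0.4428 0.5261 y 0.0977 0.1556 zmed 0.119 0.1275
stand (array([0.4904, 0.1101]), 0.0599, 1616) x 0.4314 0.5503 y 0.075 0.17 zmed 0.0342 0.0419
lidflange (array([0.5519, 0.2744]), 0.0332, 2107) x 0.5193 0.5847 y 0.242 0.3067 zmed 0.0213 0.0297
knob (array([0.5518, 0.2743]), 0.0101, 320) x 0.5421 0.5614 y 0.2645 0.2836 zmed 0.0509 0.0538
cup3 (array([0.4143, 0.3122]), 0.0308, 751) x 0.3839 0.4448 y 0.2819 0.3283 zmed 0.0606 0.0653
```

{"op": "drive_tool", "data": {"commands": [{"dx": 0.22,"dy": 0,"dz": -0.27,"wx": 0,"wy": 0,"wz": 0,"grip": 60},{"dx": 0,"dy": 0.6,"dz": 0,"wx": 0,"wy": 0,"wz": 0,"grip": 60},{"dx": 0,"dy": 0.6,"dz": 0,"wx": 0,"wy": 0,"wz": 0,"grip": 60},{"dx": 0,"dy": 0.6,"dz": 0,"wx": 0,"wy": 0,"wz": 0,"grip": 60},{"dx": 0,"dy": 0.6,"dz": 0,"wx": 0,"wy": 0,"wz": 0,"grip": 60},{"dx": 0,"dy": 0,"dz": 0,"wx": 0,"wy": 0,"wz": 0,"grip": 60}]}}

```text
time_s: 3.52
position: [0.4811, 0.1166, 0.1652]
tcp_rot: [[1.0, -0.004, -0.001], [0.001, -0.0, 1.0], [-0.004, -1.0, -0.0]]
force: [-0.3, 0.4, -0.7]
opening: 0.692
```

{"op": "drive_tool", "data": {"commands": [{"dx": 0.07,"dy": 0.04,"dz": -0.06,"wx": 0,"wy": 0,"wz": 0,"grip": 60},{"dx": 0,"dy": 0,"dz": 0,"wx": 0,"wy": 0,"wz": 0,"grip": 0},{"dx": 0,"dy": 0,"dz": 0,"wx": 0,"wy": 0,"wz": 0,"grip": 0},{"dx": 0,"dy": 0,"dz": 0,"wx": 0,"wy": 0,"wz": 0,"grip": 0},{"dx": 0,"dy": 0,"dz": 0,"wx": 0,"wy": 0,"wz": 0,"grip": 0},{"dx": 0,"dy": 0,"dz": 0,"wx": 0,"wy": 0,"wz": 0,"grip": 0},{"dx": 0,"dy": 0,"dz": 0,"wx": 0,"wy": 0,"wz": 0,"grip": 0}]}}

```text
time_s: 4.4
position: [0.4846, 0.1137, 0.1649]
tcp_rot: [[1.0, -0.002, 0.001], [-0.001, -0.0, 1.0], [-0.002, -1.0, -0.0]]
force: [-2.5, 0.6, 1.3]
opening: 0.104
```

{"op": "drive_tool", "data": {"commands": [{"dx": 0,"dy": -0.3,"dz": 0,"wx": 0,"wy": 0,"wz": 0,"grip": 0},{"dx": 0,"dy": -0.4,"dz": 0,"wx": 0,"wy": 0,"wz": 0,"grip": 0},{"dx": 0,"dy": -0.3,"dz": 0,"wx": 0,"wy": 0,"wz": 0,"grip": 0},{"dx": 0,"dy": 0,"dz": -0.2,"wx": 0,"wy": 0,"wz": 0,"grip": 0},{"dx": 0,"dy": 0,"dz": -0.4,"wx": 0,"wy": 0,"wz": 0,"grip": 0},{"dx": -0.06,"dy": 0,"dz": -0.6,"wx": 0,"wy": 0,"wz": 0,"grip": 0},{"dx": -0.06,"dy": 0,"dz": -0.7,"wx": 0,"wy": 0,"wz": 0,"grip": 0},{"dx": -0.06,"dy": 0,"dz": -0.7,"wx": 0,"wy": 0,"wz": 0,"grip": 0}]}}

```text
time_s: 5.4
position: [0.4771, 0.0079, 0.2043]
tcp_rot: [[1.0, -0.002, 0.002], [-0.002, -0.0, 1.0], [-0.002, -1.0, -0.0]]
force: [-0.7, 0.6, -5.4]
opening: 0.104
```

{"op": "drive_tool", "data": {"commands": [{"dx": -0.06,"dy": 0,"dz": -0.7,"wx": 0,"wy": 0,"wz": 0,"grip": 0},{"dx": 0,"dy": 0,"dz": -0.7,"wx": 0,"wy": 0,"wz": 0,"grip": 0},{"dx": 0,"dy": 0,"dz": -0.7,"wx": 0,"wy": 0,"wz": 0,"grip": 0},{"dx": 0,"dy": 0,"dz": -0.6,"wx": 0,"wy": 0,"wz": 0,"grip": 0},{"dx": 0,"dy": 0,"dz": -0.4,"wx": 0,"wy": 0,"wz": 0,"grip": 0},{"dx": 0,"dy": 0,"dz": 0,"wx": 0,"wy": 0,"wz": 0,"grip": 0},{"dx": 0,"dy": 0,"dz": 0,"wx": 0,"wy": 0,"wz": 0,"grip": 0}]}}

```text
time_s: 6.28
position: [0.4747, -0.1136, 0.2046]
tcp_rot: [[1.0, -0.001, 0.002], [-0.002, 0.001, 1.0], [-0.001, -1.0, 0.001]]
force: [0.7, 0.1, -5.5]
opening: 0.101
```

{"op": "drive_tool", "data": {"commands": [{"dx": 0,"dy": 0.3,"dz": -0.1,"wx": 0,"wy": 0,"wz": 0,"grip": 0},{"dx": 0,"dy": 0.6,"dz": 0,"wx": 0,"wy": 0,"wz": 0,"grip": 0},{"dx": 0,"dy": 0.4,"dz": 0,"wx": 0,"wy": 0,"wz": 0,"grip": 0},{"dx": 0,"dy": 0.25,"dz": 0,"wx": 0,"wy": 0,"wz": 0,"grip": 0},{"dx": 0,"dy": 0.1,"dz": 0,"wx": 0,"wy": 0,"wz": 0,"grip": 0},{"dx": 0,"dy": 0.05,"dz": 0,"wx": 0,"wy": 0,"wz": 0,"grip": 0},{"dx": 0,"dy": 0.03,"dz": 0,"wx": 0,"wy": 0,"wz": 0,"grip": 0},{"dx": 0,"dy": 0,"dz": 0,"wx": 0,"wy": 0,"wz": 0,"grip": 0}]}}

```text
time_s: 7.28
position: [0.4755, -0.1184, 0.1361]
tcp_rot: [[1.0, 0.001, 0.002], [-0.002, -0.0, 1.0], [0.001, -1.0, -0.0]]
force: [-0.7, 0.2, -5.4]
opening: 0.101
```

{"op": "drive_tool", "data": {"commands": [{"dx": 0,"dy": 0.03,"dz": 0,"wx": 0,"wy": 0,"wz": 0,"grip": 0},{"dx": 0,"dy": 0.03,"dz": 0,"wx": 0,"wy": 0,"wz": 0,"grip": 0},{"dx": 0,"dy": 0,"dz": 0,"wx": 0,"wy": 0,"wz": 0,"grip": 0}]}}

```text
time_s: 7.65
position: [0.4757, -0.1184, 0.1347]
tcp_rot: [[1.0, 0.001, 0.001], [-0.001, -0.001, 1.0], [0.001, -1.0, -0.001]]
force: [-2.1, 0.4, 4.7]
opening: 0.101
```

Force has reversed: it stands on the mat. Release slowly and rise.

{"op": "drive_tool", "data": {"commands": [{"dx": 0,"dy": 0,"dz": 0,"wx": 0,"wy": 0,"wz": 0,"grip": 45},{"dx": 0,"dy": 0,"dz": 0,"wx": 0,"wy": 0,"wz": 0,"grip": 45},{"dx": 0,"dy": 0,"dz": 0,"wx": 0,"wy": 0,"wz": 0,"grip": 45},{"dx": 0,"dy": 0,"dz": 0,"wx": 0,"wy": 0,"wz": 0,"grip": 45},{"dx": 0,"dy": -0.6,"dz": 0,"wx": 0,"wy": 0,"wz": 0,"grip": 45},{"dx": 0,"dy": -0.8,"dz": 0,"wx": 0,"wy": 0,"wz": 0,"grip": 45},{"dx": 0,"dy": -0.8,"dz": 0,"wx": 0,"wy": 0,"wz": 0,"grip": 87},{"dx": 0,"dy": 0,"dz": 0,"wx": 0,"wy": 0,"wz": 0,"grip": 87}]}}

```text
time_s: 8.65
position: [0.4768, -0.119, 0.2235]
tcp_rot: [[1.0, 0.005, 0.001], [-0.001, -0.003, 1.0], [0.005, -1.0, -0.003]]
force: [1.2, -0.1, 0.1]
opening: 0.659
```

```bash
cat >> m.py <<'E'
def rep(Q,nm,c,R,lo,hi,ok=True):
    m=ok&(np.hypot(Q[...,0]-c[0],Q[...,1]-c[1])<R)&(Q[...,2]>lo)&(Q[...,2]<hi)
    p=Q[m]
    if len(p)<5: print(nm,'few'); return
    print(nm,circ(Q,m),'x',p[:,0].min().round(4),p[:,0].max().round(4),'y',p[:,1].min().round(4),p[:,1].max().round(4),'z',np.median(p[:,2]).round(4),p[:,2].max().round(4))
E
python3 - <<'E'
from m import *
st()
im,d,K,T=snap('wrist'); Q=cloud(d,K,T); v=np.indices(d.shape)[0]; ok=v<222
rep(Q,'can',(.475,-.118),.055,.075,.1,ok); rep(Q,'pad',(.475,-.118),.07,.003,.012,ok);rep(Q,'bar',(.475,-.118),.055,.12,.15,ok)
im,d,K,T=snap('top'); Q=cloud(d,K,T)
rep(Q,'can t',(.475,-.118),.055,.075,.1); rep(Q,'lid',(.552,.275),.08,.013,.03); rep(Q,'knob',(.552,.275),.08,.035,.06)
rep(Q,'stand',(.49,.11),.075,.028,.042)
E
```

```text
t 8.65 pos [ 0.4768 -0.119   0.2235] F [ 1.19 -0.14  0.11] open 0.659
[[ 1.     0.005  0.001]
 [-0.001 -0.003  1.   ]
 [ 0.005 -1.    -0.003]]
can (array([ 0.4762, -0.1181]), 0.0418, 3878) x 0.4351 0.5174 y -0.1439 -0.0765 z 0.089 0.0998
pad (array([ 0.4734, -0.119 ]), 0.0598, 1718) x 0.4138 0.5323 y -0.1519 -0.0601 z 0.0043 0.0117
bar (array([ 0.4766, -0.1046]), 0.0237, 660) x 0.4713 0.4809 y -0.1278 -0.081 z 0.1333 0.1361
can t few
lid (array([0.5509, 0.2767]), 0.0337, 407) x 0.5189 0.5832 y 0.2436 0.3098 z 0.0224 0.0297
knob (array([0.551 , 0.2754]), 0.0098, 54) x 0.5417 0.5591 y 0.2664 0.2849 z 0.0517 0.0575
stand (array([0.4903, 0.112 ]), 0.0602, 1576) x 0.4305 0.55 y 0.0528 0.1716 z 0.0354 0.0418
```

{"op": "drive_tool", "data": {"commands": [{"dx": 0.8,"dy": 0,"dz": -0.06,"wx": 0,"wy": 0,"wz": 0,"grip": 87},{"dx": 0.9,"dy": 0,"dz": -0.06,"wx": 0,"wy": 0,"wz": 0,"grip": 87},{"dx": 0.9,"dy": 0,"dz": -0.06,"wx": 0,"wy": 0,"wz": 0,"grip": 87},{"dx": 0.9,"dy": 0,"dz": -0.06,"wx": 0,"wy": 0,"wz": 0,"grip": 87},{"dx": 0.65,"dy": 0.5,"dz": 0,"wx": 0,"wy": 0,"wz": 0,"grip": 87},{"dx": 0,"dy": 0.9,"dz": 0,"wx": 0,"wy": 0,"wz": 0,"grip": 87},{"dx": 0,"dy": 0.4,"dz": 0,"wx": 0,"wy": 0,"wz": 0,"grip": 87},{"dx": 0,"dy": 0,"dz": 0,"wx": 0,"wy": 0,"wz": 0,"grip": 87}]}}

```text
time_s: 9.75
position: [0.6396, -0.1276, 0.1469]
tcp_rot: [[1.0, -0.005, 0.002], [-0.002, 0.002, 1.0], [-0.005, -1.0, 0.002]]
force: [0.4, 1.2, -0.1]
opening: 1.0
```

Run:
```python
from m import *
st()
im,d,K,T=snap('top','t2'); Q=cloud(d,K,T); rep(Q,'c2',(.6435,-.128),.05,.04,.072)
im,d,K,T=snap('wrist','w2'); Q=cloud(d,K,T)
rep(Q,'c2w',(.6435,-.128),.05,.045,.07,np.indices(d.shape)[0]<222)
```

```text
t 9.75 pos [ 0.6396 -0.1276  0.1469] F [ 0.38  1.24 -0.07] open 1.0
[[ 1.    -0.005  0.002]
 [-0.002  0.002  1.   ]
 [-0.005 -1.     0.002]]
c2 few
c2w (array([ 0.6445, -0.1293]), 0.0309, 908) x 0.614 0.6748 y -0.1398 -0.0991 z 0.0615 0.0648
```

View pics/w2.png

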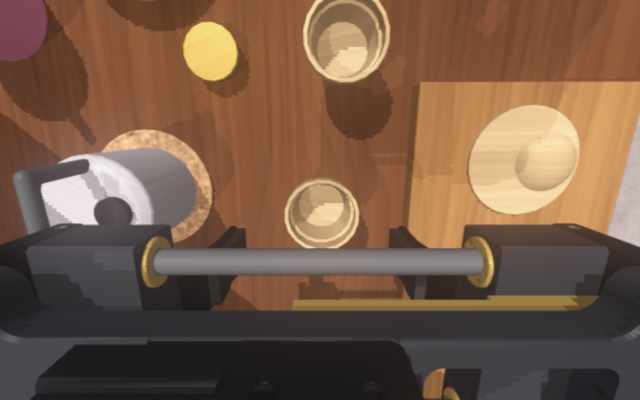

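{"op": "drive_tool", "data": {"commands": [{"dx": 0.12,"dy": 0,"dz": -0.04,"wx": 0,"wy": 0,"wz": 0,"grip": 80},{"dx": 0,"dy": 0.5,"dz": 0,"wx": 0,"wy": 0,"wz": 0,"grip": 80},{"dx": 0,"dy": 0.6,"dz": 0,"wx": 0,"wy": 0,"wz": 0,"grip": 80},{"dx": 0,"dy": 0.5,"dz": 0,"wx": 0,"wy": 0,"wz": 0,"grip": 80},{"dx": 0,"dy": 0.3,"dz": 0,"wx": 0,"wy": 0,"wz": 0,"grip": 80},{"dx": 0,"dy": 0,"dz": 0,"wx": 0,"wy": 0,"wz": 0,"grip": 80}]}}

```text
time_s: 10.6
position: [0.6457, -0.1297, 0.0726]
tcp_rot: [[1.0, -0.001, 0.002], [-0.002, 0.0, 1.0], [-0.001, -1.0, 0.0]]
force: [-0.1, 1.1, -0.1]
opening: 0.916
```

{"op": "drive_tool", "data": {"commands": [{"dx": 0,"dy": 0,"dz": 0,"wx": 0,"wy": 0,"wz": 0,"grip": 50},{"dx": 0,"dy": 0,"dz": 0,"wx": 0,"wy": 0,"wz": 0,"grip": 50},{"dx": 0,"dy": 0,"dz": 0,"wx": 0,"wy": 0,"wz": 0,"grip": 50},{"dx": 0,"dy": 0,"dz": 0,"wx": 0,"wy": 0,"wz": 0,"grip": 50}]}}

```text
time_s: 11.1
position: [0.6462, -0.1299, 0.0741]
tcp_rot: [[1.0, 0.0, 0.001], [-0.001, -0.0, 1.0], [0.0, -1.0, -0.0]]
force: [-1.1, 0.1, 4.0]
opening: 0.684
```

{"op": "drive_tool", "data": {"commands": [{"dx": 0,"dy": -0.6,"dz": 0,"wx": 0,"wy": 0,"wz": 0,"grip": 50},{"dx": 0,"dy": -1,"dz": 0,"wx": 0,"wy": 0,"wz": 0,"grip": 50},{"dx": 0,"dy": -0.9,"dz": 0,"wx": 0,"wy": 0,"wz": 0,"grip": 50},{"dx": -0.3,"dy": 0,"dz": 0.5,"wx": 0,"wy": 0,"wz": 0,"grip": 50},{"dx": -0.6,"dy": 0,"dz": 0.9,"wx": 0,"wy": 0,"wz": 0,"grip": 50},{"dx": -0.6,"dy": 0,"dz": 0.9,"wx": 0,"wy": 0,"wz": 0,"grip": 50},{"dx": -0.6,"dy": 0,"dz": 0.9,"wx": 0,"wy": 0,"wz": 0,"grip": 50},{"dx": -0.6,"dy": 0,"dz": 0.9,"wx": 0,"wy": 0,"wz": 0,"grip": 50}]}}

```text
time_s: 12.1
position: [0.5375, 0.0355, 0.1733]
tcp_rot: [[1.0, 0.0, 0.002], [-0.002, 0.0, 1.0], [0.0, -1.0, 0.0]]
force: [0.3, 0.5, -0.2]
opening: 0.685
```

{"op": "drive_tool", "data": {"commands": [{"dx": -0.6,"dy": 0,"dz": 0.9,"wx": 0,"wy": 0,"wz": 0,"grip": 50},{"dx": -0.6,"dy": 0,"dz": 0.9,"wx": 0,"wy": 0,"wz": 0,"grip": 50},{"dx": 0,"dy": 0,"dz": 0.1,"wx": 0,"wy": 0,"wz": 0,"grip": 50},{"dx": 0,"dy": 0,"dz": 0,"wx": 0,"wy": 0,"wz": 0,"grip": 50}]}}

```text
time_s: 12.6
position: [0.4913, 0.1106, 0.1736]
tcp_rot: [[1.0, 0.002, 0.001], [-0.001, -0.0, 1.0], [0.002, -1.0, -0.0]]
force: [0.3, 0.2, -0.9]
opening: 0.69
```

Run:
```python
from m import *
s=st(); p=s['position']
im,d,K,T=snap('wrist','w3'); Q=cloud(d,K,T); ok=np.indices(d.shape)[0]<222
rep(Q,'held rim',p[:2],.05,p[2]-.03,p[2]+.02,ok); rep(Q,'stand',(.49,.111),.075,.028,.042,ok)
```

```text
t 12.6 pos [0.4913 0.1106 0.1736] F [ 0.28  0.19 -0.91] open 0.69
[[ 1.     0.002  0.001]
 [-0.001 -0.     1.   ]
 [ 0.002 -1.    -0.   ]]
held rim (array([0.4917, 0.1255]), 0.027, 907) x 0.4649 0.5186 y 0.1232 0.1417 z 0.1621 0.1652
stand (array([0.4902, 0.1102]), 0.0598, 6459) x 0.4306 0.5497 y 0.0864 0.17 z 0.0342 0.0369
```

{"op": "drive_tool", "data": {"commands": [{"dx": -0.02,"dy": 0.4,"dz": 0,"wx": 0,"wy": 0,"wz": 0,"grip": 50},{"dx": 0,"dy": 0.6,"dz": 0,"wx": 0,"wy": 0,"wz": 0,"grip": 50},{"dx": 0,"dy": 0.35,"dz": 0,"wx": 0,"wy": 0,"wz": 0,"grip": 50},{"dx": 0,"dy": 0.15,"dz": 0,"wx": 0,"wy": 0,"wz": 0,"grip": 50},{"dx": 0,"dy": 0.06,"dz": 0,"wx": 0,"wy": 0,"wz": 0,"grip": 50},{"dx": 0,"dy": 0.03,"dz": 0,"wx": 0,"wy": 0,"wz": 0,"grip": 50},{"dx": 0,"dy": 0,"dz": 0,"wx": 0,"wy": 0,"wz": 0,"grip": 50}]}}

```text
time_s: 13.52
position: [0.4899, 0.1105, 0.1102]
tcp_rot: [[1.0, 0.001, 0.001], [-0.001, -0.0, 1.0], [0.001, -1.0, -0.0]]
force: [-0.2, -0.2, -0.4]
opening: 0.681
```

{"op": "drive_tool", "data": {"commands": [{"dx": 0,"dy": 0.03,"dz": 0,"wx": 0,"wy": 0,"wz": 0,"grip": 50},{"dx": 0,"dy": 0,"dz": 0,"wx": 0,"wy": 0,"wz": 0,"grip": 80},{"dx": 0,"dy": 0,"dz": 0,"wx": 0,"wy": 0,"wz": 0,"grip": 80},{"dx": 0,"dy": 0,"dz": 0,"wx": 0,"wy": 0,"wz": 0,"grip": 80},{"dx": 0,"dy": -0.5,"dz": 0,"wx": 0,"wy": 0,"wz": 0,"grip": 80},{"dx": 0,"dy": -0.9,"dz": 0,"wx": 0,"wy": 0,"wz": 0,"grip": 80},{"dx": 0.5,"dy": -0.6,"dz": -0.3,"wx": 0,"wy": 0,"wz": 0,"grip": 80},{"dx": 0.9,"dy": 0,"dz": -0.5,"wx": 0,"wy": 0,"wz": 0,"grip": 80}]}}

```text
time_s: 14.52
position: [0.5463, 0.0788, 0.1908]
tcp_rot: [[1.0, 0.003, -0.0], [0.0, 0.0, 1.0], [0.003, -1.0, 0.0]]
force: [1.2, -0.1, 0.3]
opening: 0.919
```

{"op": "drive_tool", "data": {"commands": [{"dx": 0.9,"dy": 0,"dz": -0.6,"wx": 0,"wy": 0,"wz": 0,"grip": 80},{"dx": 0.9,"dy": 0,"dz": -0.6,"wx": 0,"wy": 0,"wz": 0,"grip": 80},{"dx": 0.9,"dy": 0,"dz": -0.5,"wx": 0,"wy": 0,"wz": 0,"grip": 80},{"dx": 0.1,"dy": 0.4,"dz": 0,"wx": 0,"wy": 0,"wz": 0,"grip": 80},{"dx": 0,"dy": 0.4,"dz": 0,"wx": 0,"wy": 0,"wz": 0,"grip": 80},{"dx": 0,"dy": 0,"dz": 0,"wx": 0,"wy": 0,"wz": 0,"grip": 80}]}}

```text
time_s: 15.28
position: [0.6544, 0.0113, 0.1539]
tcp_rot: [[1.0, -0.007, 0.001], [-0.001, 0.001, 1.0], [-0.007, -1.0, 0.001]]
force: [-0.2, 0.2, -0.1]
opening: 0.919
```

```bash
cat > chk.py <<'E'
import sys
from m import *
cx,cy=map(float,sys.argv[1:3]); zt=float(sys.argv[3])
s=st()
im,d,K,T=snap('wrist'); Q=cloud(d,K,T); ok=np.indices(d.shape)[0]<222
rep(Q,'target rim wrist',(cx,cy),.05,.045,.07,ok)
im,d,K,T=snap('top'); Q=cloud(d,K,T)
rep(Q,'stack rim top',(.49,.111),.05,zt-.016,zt+.009)
rep(Q,'lid',(.552,.275),.1,.013,.03); rep(Q,'knob',(.552,.275),.1,.04,.06); rep(Q,'pot',(.475,-.118),.06,.07,.1)
E
python3 chk.py .66 .007 .099
```

```text
t 15.275 pos [0.6544 0.0113 0.1539] F [-0.16  0.16 -0.11] open 0.919
[[ 1.    -0.007  0.001]
 [-0.001  0.001  1.   ]
 [-0.007 -1.     0.001]]
target rim wrist (array([0.6618, 0.0067]), 0.0305, 778) x 0.6316 0.6922 y -0.0024 0.0354 z 0.0616 0.0648
stack rim top few
lid few
knob few
pot (array([ 0.4764, -0.1163]), 0.0424, 724) x 0.4341 0.518 y -0.1583 -0.0751 z 0.0894 0.1
```

{"op": "drive_tool", "data": {"commands": [{"dx": 0.18,"dy": 0,"dz": -0.17,"wx": 0,"wy": 0,"wz": 0,"grip": 80},{"dx": 0,"dy": 0.5,"dz": 0,"wx": 0,"wy": 0,"wz": 0,"grip": 80},{"dx": 0,"dy": 0.6,"dz": 0,"wx": 0,"wy": 0,"wz": 0,"grip": 80},{"dx": 0,"dy": 0.5,"dz": 0,"wx": 0,"wy": 0,"wz": 0,"grip": 80},{"dx": 0,"dy": 0.35,"dz": 0,"wx": 0,"wy": 0,"wz": 0,"grip": 80},{"dx": 0,"dy": 0,"dz": 0,"wx": 0,"wy": 0,"wz": 0,"grip": 80}]}}

```text
time_s: 16.12
position: [0.6641, 0.0034, 0.0774]
tcp_rot: [[1.0, -0.002, 0.002], [-0.002, 0.0, 1.0], [-0.002, -1.0, 0.0]]
force: [-0.1, 0.0, 0.5]
opening: 0.919
```

{"op": "drive_tool", "data": {"commands": [{"dx": 0,"dy": 0,"dz": 0,"wx": 0,"wy": 0,"wz": 0,"grip": 50},{"dx": 0,"dy": 0,"dz": 0,"wx": 0,"wy": 0,"wz": 0,"grip": 50},{"dx": 0,"dy": 0,"dz": 0,"wx": 0,"wy": 0,"wz": 0,"grip": 50},{"dx": 0,"dy": 0,"dz": 0,"wx": 0,"wy": 0,"wz": 0,"grip": 50}]}}

```text
time_s: 16.62
position: [0.6648, 0.0034, 0.0793]
tcp_rot: [[1.0, 0.0, 0.001], [-0.001, -0.0, 1.0], [0.0, -1.0, -0.0]]
force: [-1.0, 0.1, 3.9]
opening: 0.681
```

{"op": "drive_tool", "data": {"commands": [{"dx": 0,"dy": 0,"dz": 0,"wx": 0,"wy": 0,"wz": 0,"grip": 75},{"dx": -0.05,"dy": 0,"dz": 0,"wx": 0,"wy": 0,"wz": 0,"grip": 75},{"dx": 0,"dy": 0.16,"dz": 0,"wx": 0,"wy": 0,"wz": 0,"grip": 75},{"dx": 0,"dy": 0,"dz": 0,"wx": 0,"wy": 0,"wz": 0,"grip": 75},{"dx": 0,"dy": 0,"dz": 0,"wx": 0,"wy": 0,"wz": 0,"grip": 50},{"dx": 0,"dy": 0,"dz": 0,"wx": 0,"wy": 0,"wz": 0,"grip": 50},{"dx": 0,"dy": 0,"dz": 0,"wx": 0,"wy": 0,"wz": 0,"grip": 50},{"dx": 0,"dy": 0,"dz": 0,"wx": 0,"wy": 0,"wz": 0,"grip": 50}]}}

```text
time_s: 17.62
position: [0.6625, 0.0034, 0.0721]
tcp_rot: [[1.0, -0.0, 0.001], [-0.001, 0.0, 1.0], [-0.0, -1.0, 0.0]]
force: [-0.4, -0.0, 0.3]
opening: 0.687
```

{"op": "drive_tool", "data": {"commands": [{"dx": 0,"dy": -0.5,"dz": 0,"wx": 0,"wy": 0,"wz": 0,"grip": 50},{"dx": 0,"dy": -0.9,"dz": 0,"wx": 0,"wy": 0,"wz": 0,"grip": 50},{"dx": 0,"dy": -0.9,"dz": 0,"wx": 0,"wy": 0,"wz": 0,"grip": 50},{"dx": -0.3,"dy": -0.6,"dz": 0.18,"wx": 0,"wy": 0,"wz": 0,"grip": 50},{"dx": -0.8,"dy": -0.3,"dz": 0.5,"wx": 0,"wy": 0,"wz": 0,"grip": 50},{"dx": -0.8,"dy": 0,"dz": 0.5,"wx": 0,"wy": 0,"wz": 0,"grip": 50},{"dx": -0.8,"dy": 0,"dz": 0.5,"wx": 0,"wy": 0,"wz": 0,"grip": 50},{"dx": -0.8,"dy": 0,"dz": 0.5,"wx": 0,"wy": 0,"wz": 0,"grip": 50}]}}

```text
time_s: 18.62
position: [0.5223, 0.0914, 0.2017]
tcp_rot: [[1.0, 0.003, 0.002], [-0.002, 0.0, 1.0], [0.003, -1.0, 0.0]]
force: [-0.8, 0.3, 0.2]
opening: 0.685
```

{"op": "drive_tool", "data": {"commands": [{"dx": -0.5,"dy": 0,"dz": 0.3,"wx": 0,"wy": 0,"wz": 0,"grip": 50},{"dx": -0.3,"dy": 0,"dz": 0.2,"wx": 0,"wy": 0,"wz": 0,"grip": 50},{"dx": 0,"dy": 0,"dz": 0,"wx": 0,"wy": 0,"wz": 0,"grip": 50},{"dx": 0,"dy": 0,"dz": 0,"wx": 0,"wy": 0,"wz": 0,"grip": 50}]}}

```text
time_s: 19.12
position: [0.4923, 0.1105, 0.2006]
tcp_rot: [[1.0, 0.002, 0.002], [-0.002, -0.0, 1.0], [0.002, -1.0, -0.0]]
force: [0.5, -0.5, -0.1]
opening: 0.682
```

```bash
cat > pl.py <<'E'
import sys
from m import *
zt=float(sys.argv[1]); s=st(); p=s['position']
im,d,K,T=snap('wrist','pl%03d'%int(s['time_s'])); Q=cloud(d,K,T); ok=np.indices(d.shape)[0]<222
rep(Q,'held rim',p[:2],.05,p[2]-.02,p[2]+.01,ok); rep(Q,'stack rim wrist',(.49,.111),.05,zt-.014,zt+.006,ok)
rep(Q,'lid',(.552,.275),.1,.013,.03,ok); rep(Q,'knob',(.552,.275),.1,.04,.06,ok)
im,d,K,T=snap('scene','sc%03d'%int(s['time_s'])); Q=cloud(d,K,T)
rep(Q,'stack rim scene',(.49,.111),.045,zt-.014,zt+.006)
E
python3 pl.py .099
```

```text
t 19.125 pos [0.4923 0.1105 0.2006] F [ 0.49 -0.51 -0.12] open 0.682
[[ 1.     0.002  0.002]
 [-0.002 -0.     1.   ]
 [ 0.002 -1.    -0.   ]]
held rim (array([0.4928, 0.1272]), 0.0267, 843) x 0.4662 0.5194 y 0.1269 0.1426 z 0.1913 0.1938
stack rim wrist (array([0.4881, 0.113 ]), 0.0304, 507) x 0.4581 0.5184 y 0.109 0.1415 z 0.0976 0.1003
lid (array([0.5516, 0.2742]), 0.0329, 3018) x 0.5193 0.5841 y 0.2417 0.3014 z 0.0212 0.03
knob (array([0.5514, 0.2742]), 0.01, 492) x 0.5418 0.5612 y 0.2643 0.2836 z 0.0509 0.054
stack rim scene (array([0.4884, 0.112 ]), 0.0345, 161) x 0.4557 0.5225 y 0.0806 0.144 z 0.0935 0.1032
```

{"op": "drive_tool", "data": {"commands": [{"dx": -0.11,"dy": 0.2,"dz": -0.02,"wx": 0,"wy": 0,"wz": 0,"grip": 50},{"dx": 0,"dy": 0.4,"dz": 0,"wx": 0,"wy": 0,"wz": 0,"grip": 50},{"dx": 0,"dy": 0.4,"dz": 0,"wx": 0,"wy": 0,"wz": 0,"grip": 50},{"dx": 0,"dy": 0.3,"dz": 0,"wx": 0,"wy": 0,"wz": 0,"grip": 50},{"dx": 0,"dy": 0.2,"dz": 0,"wx": 0,"wy": 0,"wz": 0,"grip": 50},{"dx": 0,"dy": 0.1,"dz": 0,"wx": 0,"wy": 0,"wz": 0,"grip": 50},{"dx": 0,"dy": 0.05,"dz": 0,"wx": 0,"wy": 0,"wz": 0,"grip": 50},{"dx": 0,"dy": 0,"dz": 0,"wx": 0,"wy": 0,"wz": 0,"grip": 50}]}}

```text
time_s: 20.23
position: [0.4867, 0.1101, 0.1344]
tcp_rot: [[1.0, 0.001, 0.001], [-0.001, -0.0, 1.0], [0.001, -1.0, -0.0]]
force: [0.8, -0.1, -1.2]
opening: 0.683
```

{"op": "drive_tool", "data": {"commands": [{"dx": 0,"dy": 0,"dz": 0,"wx": 0,"wy": 0,"wz": 0,"grip": 80},{"dx": 0,"dy": 0,"dz": 0,"wx": 0,"wy": 0,"wz": 0,"grip": 80},{"dx": 0,"dy": 0,"dz": 0,"wx": 0,"wy": 0,"wz": 0,"grip": 80},{"dx": 0,"dy": -0.5,"dz": 0,"wx": 0,"wy": 0,"wz": 0,"grip": 80},{"dx": 0,"dy": -0.9,"dz": 0,"wx": 0,"wy": 0,"wz": 0,"grip": 80},{"dx": -0.2,"dy": -0.4,"dz": 0.5,"wx": 0,"wy": 0,"wz": 0,"grip": 80},{"dx": -0.3,"dy": 0,"dz": 0.8,"wx": 0,"wy": 0,"wz": 0,"grip": 80},{"dx": -0.4,"dy": 0,"dz": 0.9,"wx": 0,"wy": 0,"wz": 0,"grip": 80}]}}

```text
time_s: 21.22
position: [0.4507, 0.1988, 0.2067]
tcp_rot: [[1.0, 0.001, 0.003], [-0.003, 0.0, 1.0], [0.001, -1.0, 0.0]]
force: [0.5, 0.2, 0.1]
opening: 0.918
```

{"op": "drive_tool", "data": {"commands": [{"dx": -0.4,"dy": 0,"dz": 0.9,"wx": 0,"wy": 0,"wz": 0,"grip": 80},{"dx": -0.4,"dy": 0,"dz": 0.9,"wx": 0,"wy": 0,"wz": 0,"grip": 80},{"dx": -0.1,"dy": 0.3,"dz": 0.7,"wx": 0,"wy": 0,"wz": 0,"grip": 80},{"dx": 0,"dy": 0.6,"dz": 0,"wx": 0,"wy": 0,"wz": 0,"grip": 80},{"dx": 0,"dy": 0.2,"dz": 0,"wx": 0,"wy": 0,"wz": 0,"grip": 80},{"dx": 0,"dy": 0,"dz": 0,"wx": 0,"wy": 0,"wz": 0,"grip": 80}]}}

```text
time_s: 21.98
position: [0.4145, 0.2978, 0.1618]
tcp_rot: [[1.0, -0.001, 0.002], [-0.002, -0.001, 1.0], [-0.001, -1.0, -0.001]]
force: [0.4, 0.7, -1.0]
opening: 0.92
```

```bash
python3 chk.py .414 .312 .125
```

```text
t 21.975 pos [0.4145 0.2978 0.1618] F [ 0.42  0.72 -0.98] open 0.92
[[ 1.    -0.001  0.002]
 [-0.002 -0.001  1.   ]
 [-0.001 -1.    -0.001]]
target rim wrist (array([0.4136, 0.3129]), 0.0312, 1656) x 0.3833 0.4444 y 0.2848 0.3437 z 0.0556 0.0649
stack rim top (array([0.4877, 0.1118]), 0.0317, 198) x 0.4572 0.5185 y 0.0834 0.1427 z 0.121 0.1314
lid (array([0.5508, 0.2767]), 0.0337, 404) x 0.5182 0.5826 y 0.2431 0.309 z 0.022 0.0298
knob (array([0.5512, 0.2762]), 0.0099, 49) x 0.5419 0.5587 y 0.2666 0.2859 z 0.0517 0.0568
pot (array([ 0.4764, -0.1164]), 0.0422, 723) x 0.4345 0.518 y -0.1581 -0.0751 z 0.0894 0.0997
```

{"op": "drive_tool", "data": {"commands": [{"dx": -0.02,"dy": 0.3,"dz": 0.37,"wx": 0,"wy": 0,"wz": 0,"grip": 80},{"dx": 0,"dy": 0.6,"dz": 0,"wx": 0,"wy": 0,"wz": 0,"grip": 80},{"dx": 0,"dy": 0.6,"dz": 0,"wx": 0,"wy": 0,"wz": 0,"grip": 80},{"dx": 0,"dy": 0.5,"dz": 0,"wx": 0,"wy": 0,"wz": 0,"grip": 80},{"dx": 0,"dy": 0.25,"dz": 0,"wx": 0,"wy": 0,"wz": 0,"grip": 80},{"dx": 0,"dy": 0,"dz": 0,"wx": 0,"wy": 0,"wz": 0,"grip": 80},{"dx": 0,"dy": 0,"dz": 0,"wx": 0,"wy": 0,"wz": 0,"grip": 80}]}}

```text
time_s: 22.95
position: [0.4144, 0.3134, 0.0727]
tcp_rot: [[1.0, 0.001, 0.002], [-0.002, 0.001, 1.0], [0.001, -1.0, 0.001]]
force: [-0.6, 0.8, 0.2]
opening: 0.923
```

{"op": "drive_tool", "data": {"commands": [{"dx": 0,"dy": 0,"dz": 0,"wx": 0,"wy": 0,"wz": 0,"grip": 50},{"dx": 0,"dy": 0,"dz": 0,"wx": 0,"wy": 0,"wz": 0,"grip": 50},{"dx": 0,"dy": 0,"dz": 0,"wx": 0,"wy": 0,"wz": 0,"grip": 50},{"dx": 0,"dy": -0.4,"dz": 0,"wx": 0,"wy": 0,"wz": 0,"grip": 50},{"dx": 0,"dy": -0.9,"dz": 0,"wx": 0,"wy": 0,"wz": 0,"grip": 50},{"dx": 0,"dy": -0.9,"dz": 0,"wx": 0,"wy": 0,"wz": 0,"grip": 50},{"dx": 0,"dy": -0.9,"dz": 0,"wx": 0,"wy": 0,"wz": 0,"grip": 50},{"dx": 0,"dy": -0.8,"dz": 0,"wx": 0,"wy": 0,"wz": 0,"grip": 50}]}}

```text
time_s: 23.95
position: [0.4139, 0.313, 0.2305]
tcp_rot: [[1.0, 0.001, 0.001], [-0.001, 0.001, 1.0], [0.001, -1.0, 0.001]]
force: [0.8, -0.1, -0.3]
opening: 0.684
```

{"op": "drive_tool", "data": {"commands": [{"dx": 0.2,"dy": 0,"dz": -0.5,"wx": 0,"wy": 0,"wz": 0,"grip": 50},{"dx": 0.3,"dy": 0,"dz": -0.9,"wx": 0,"wy": 0,"wz": 0,"grip": 50},{"dx": 0.4,"dy": 0,"dz": -0.9,"wx": 0,"wy": 0,"wz": 0,"grip": 50},{"dx": 0.4,"dy": 0,"dz": -0.9,"wx": 0,"wy": 0,"wz": 0,"grip": 50},{"dx": 0.4,"dy": 0,"dz": -0.9,"wx": 0,"wy": 0,"wz": 0,"grip": 50},{"dx": 0.15,"dy": 0,"dz": -0.7,"wx": 0,"wy": 0,"wz": 0,"grip": 50},{"dx": 0,"dy": 0,"dz": -0.2,"wx": 0,"wy": 0,"wz": 0,"grip": 50},{"dx": 0,"dy": 0,"dz": 0,"wx": 0,"wy": 0,"wz": 0,"grip": 50}]}}

```text
time_s: 24.95
position: [0.4871, 0.113, 0.2285]
tcp_rot: [[1.0, -0.0, 0.002], [-0.002, 0.0, 1.0], [-0.0, -1.0, 0.0]]
force: [0.3, -0.2, -0.9]
opening: 0.687
```

```bash
python3 pl.py .125
```

```text
t 24.95 pos [0.4871 0.113  0.2285] F [ 0.34 -0.21 -0.89] open 0.687
[[ 1.    -0.     0.002]
 [-0.002  0.     1.   ]
 [-0.    -1.     0.   ]]
held rim (array([0.4876, 0.1295]), 0.0259, 803) x 0.4619 0.5134 y 0.1291 0.1439 z 0.2186 0.2211
stack rim wrist (array([0.4871, 0.1145]), 0.0304, 499) x 0.4568 0.5175 y 0.1136 0.1418 z 0.1236 0.1259
lid (array([0.5521, 0.2741]), 0.0331, 2634) x 0.5195 0.5849 y 0.2416 0.3069 z 0.0212 0.0298
knob (array([0.5514, 0.2743]), 0.0101, 390) x 0.542 0.561 y 0.2645 0.284 z 0.0508 0.054
stack rim scene (array([0.4873, 0.113 ]), 0.034, 180) x 0.4552 0.5198 y 0.0826 0.1432 z 0.1191 0.1302
```

{"op": "drive_tool", "data": {"commands": [{"dx": 0,"dy": 0.2,"dz": -0.05,"wx": 0,"wy": 0,"wz": 0,"grip": 50},{"dx": 0,"dy": 0.4,"dz": 0,"wx": 0,"wy": 0,"wz": 0,"grip": 50},{"dx": 0,"dy": 0.4,"dz": 0,"wx": 0,"wy": 0,"wz": 0,"grip": 50},{"dx": 0,"dy": 0.3,"dz": 0,"wx": 0,"wy": 0,"wz": 0,"grip": 50},{"dx": 0,"dy": 0.2,"dz": 0,"wx": 0,"wy": 0,"wz": 0,"grip": 50},{"dx": 0,"dy": 0.1,"dz": 0,"wx": 0,"wy": 0,"wz": 0,"grip": 50},{"dx": 0,"dy": 0.06,"dz": 0,"wx": 0,"wy": 0,"wz": 0,"grip": 50},{"dx": 0,"dy": 0,"dz": 0,"wx": 0,"wy": 0,"wz": 0,"grip": 50}]}}

```text
time_s: 26.05
position: [0.4878, 0.1109, 0.1619]
tcp_rot: [[1.0, 0.0, 0.002], [-0.002, -0.0, 1.0], [0.0, -1.0, -0.0]]
force: [0.5, 0.7, -0.6]
opening: 0.681
```

{"op": "drive_tool", "data": {"commands": [{"dx": 0,"dy": 0,"dz": 0,"wx": 0,"wy": 0,"wz": 0,"grip": 80},{"dx": 0,"dy": 0,"dz": 0,"wx": 0,"wy": 0,"wz": 0,"grip": 80},{"dx": 0,"dy": 0,"dz": 0,"wx": 0,"wy": 0,"wz": 0,"grip": 80},{"dx": 0,"dy": -0.5,"dz": 0,"wx": 0,"wy": 0,"wz": 0,"grip": 80},{"dx": 0,"dy": -0.9,"dz": 0,"wx": 0,"wy": 0,"wz": 0,"grip": 80},{"dx": -0.1,"dy": -0.3,"dz": -0.5,"wx": 0,"wy": 0,"wz": 0,"grip": 80},{"dx": -0.2,"dy": 0,"dz": -0.9,"wx": 0,"wy": 0,"wz": 0,"grip": 80},{"dx": -0.2,"dy": 0,"dz": -0.9,"wx": 0,"wy": 0,"wz": 0,"grip": 80}]}}

```text
time_s: 27.05
position: [0.4674, 0.0182, 0.2302]
tcp_rot: [[1.0, 0.001, 0.0], [-0.0, -0.0, 1.0], [0.001, -1.0, -0.0]]
force: [0.6, -0.2, 0.1]
opening: 0.918
```

{"op": "drive_tool", "data": {"commands": [{"dx": -0.25,"dy": 0,"dz": -1,"wx": 0,"wy": 0,"wz": 0,"grip": 80},{"dx": -0.25,"dy": 0,"dz": -1,"wx": 0,"wy": 0,"wz": 0,"grip": 80},{"dx": -0.25,"dy": 0,"dz": -1,"wx": 0,"wy": 0,"wz": 0,"grip": 80},{"dx": -0.25,"dy": 0,"dz": -1,"wx": 0,"wy": 0,"wz": 0,"grip": 80},{"dx": -0.25,"dy": 0,"dz": -1,"wx": 0,"wy": 0,"wz": 0,"grip": 80},{"dx": -0.25,"dy": 0,"dz": -1,"wx": 0,"wy": 0,"wz": 0,"grip": 80},{"dx": -0.25,"dy": 0,"dz": -1,"wx": 0,"wy": 0,"wz": 0,"grip": 80},{"dx": -0.25,"dy": 0.3,"dz": -0.8,"wx": 0,"wy": 0,"wz": 0,"grip": 80}]}}

```text
time_s: 28.05
position: [0.3872, -0.2953, 0.2185]
tcp_rot: [[1.0, 0.002, 0.002], [-0.002, -0.003, 1.0], [0.002, -1.0, -0.003]]
force: [0.9, -0.0, -0.1]
opening: 0.918
```

{"op": "drive_tool", "data": {"commands": [{"dx": 0,"dy": 0.8,"dz": -0.2,"wx": 0,"wy": 0,"wz": 0,"grip": 80},{"dx": 0,"dy": 0.8,"dz": 0,"wx": 0,"wy": 0,"wz": 0,"grip": 80},{"dx": 0,"dy": 0,"dz": 0,"wx": 0,"wy": 0,"wz": 0,"grip": 80}]}}

```text
time_s: 28.42
position: [0.3858, -0.2998, 0.1521]
tcp_rot: [[1.0, -0.004, 0.002], [-0.002, 0.004, 1.0], [-0.004, -1.0, 0.004]]
force: [-0.4, 0.4, 0.4]
opening: 0.919
```

```bash
python3 chk.py .386 -.300 .151
```

```text
t 28.425 pos [ 0.3858 -0.2998  0.1521] F [-0.41  0.37  0.4 ] open 0.919
[[ 1.    -0.004  0.002]
 [-0.002  0.004  1.   ]
 [-0.004 -1.     0.004]]
target rim wrist (array([ 0.3864, -0.2998]), 0.0307, 906) x 0.356 0.4167 y -0.3124 -0.2701 z 0.061 0.0653
stack rim top (array([0.4873, 0.1125]), 0.0312, 203) x 0.4564 0.5175 y 0.0818 0.142 z 0.1481 0.1571
lid (array([0.5506, 0.2757]), 0.0335, 408) x 0.5189 0.5835 y 0.2436 0.3084 z 0.022 0.0298
knob (array([0.5508, 0.2765]), 0.011, 51) x 0.5419 0.559 y 0.2657 0.2867 z 0.0511 0.0587
pot few
```

{"op": "drive_tool", "data": {"commands": [{"dx": 0,"dy": 0.3,"dz": -0.03,"wx": 0,"wy": 0,"wz": 0,"grip": 80},{"dx": 0,"dy": 0.6,"dz": 0,"wx": 0,"wy": 0,"wz": 0,"grip": 80},{"dx": 0,"dy": 0.6,"dz": 0,"wx": 0,"wy": 0,"wz": 0,"grip": 80},{"dx": 0,"dy": 0.45,"dz": 0,"wx": 0,"wy": 0,"wz": 0,"grip": 80},{"dx": 0,"dy": 0,"dz": 0,"wx": 0,"wy": 0,"wz": 0,"grip": 80},{"dx": 0,"dy": 0,"dz": 0,"wx": 0,"wy": 0,"wz": 0,"grip": 80}]}}

```text
time_s: 29.28
position: [0.3875, -0.3026, 0.0764]
tcp_rot: [[1.0, 0.001, 0.001], [-0.001, -0.001, 1.0], [0.001, -1.0, -0.001]]
force: [-0.1, 0.1, -0.3]
opening: 0.916
```

Run:
```python
from m import *
im,d,K,T=snap('scene','s4'); Q=cloud(d,K,T); rep(Q,'pot scene',(.475,-.118),.1,.07,.1); rep(Q,'bar',(.475,-.118),.1,.12,.15)
```

```text
pot scene (array([ 0.4779, -0.1146]), 0.0439, 357) x 0.4344 0.5215 y -0.1558 -0.0738 z 0.0892 0.1
bar (array([ 0.479 , -0.1164]), 0.0372, 71) x 0.4678 0.4846 y -0.1535 -0.0793 z 0.1332 0.1384
```

View pics/s4.png

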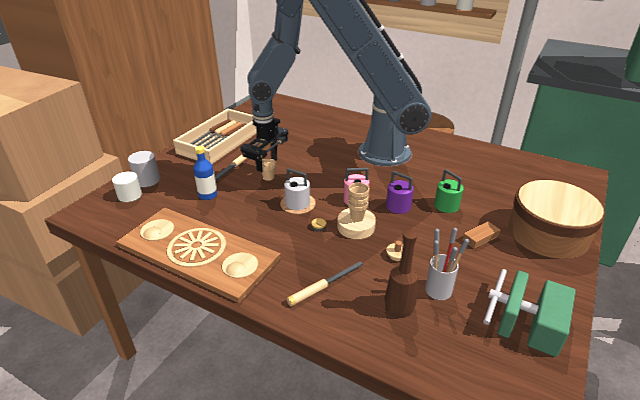

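Scene: can on the mat (296,195), three cups nested on the stand (357,200), gripper at last cup (268,168), lid (396,252); no further cup.

{"op": "drive_tool", "data": {"commands": [{"dx": -0.02,"dy": 0.08,"dz": 0.02,"wx": 0,"wy": 0,"wz": 0,"grip": 80},{"dx": 0,"dy": 0,"dz": 0,"wx": 0,"wy": 0,"wz": 0,"grip": 50},{"dx": 0,"dy": 0,"dz": 0,"wx": 0,"wy": 0,"wz": 0,"grip": 50},{"dx": 0,"dy": 0,"dz": 0,"wx": 0,"wy": 0,"wz": 0,"grip": 50},{"dx": 0,"dy": 0,"dz": 0,"wx": 0,"wy": 0,"wz": 0,"grip": 50},{"dx": 0,"dy": -0.5,"dz": 0,"wx": 0,"wy": 0,"wz": 0,"grip": 50},{"dx": 0,"dy": -0.9,"dz": 0,"wx": 0,"wy": 0,"wz": 0,"grip": 50},{"dx": 0,"dy": -0.9,"dz": 0,"wx": 0,"wy": 0,"wz": 0,"grip": 50}]}}

```text
time_s: 30.32
position: [0.3859, -0.301, 0.1651]
tcp_rot: [[1.0, -0.001, 0.002], [-0.002, 0.001, 1.0], [-0.001, -1.0, 0.001]]
force: [-0.4, 0.9, -0.1]
opening: 0.678
```

{"op": "drive_tool", "data": {"commands": [{"dx": 0,"dy": -0.9,"dz": 0,"wx": 0,"wy": 0,"wz": 0,"grip": 50},{"dx": 0,"dy": -0.9,"dz": 0,"wx": 0,"wy": 0,"wz": 0,"grip": 50},{"dx": 0.1,"dy": -0.5,"dz": 0.5,"wx": 0,"wy": 0,"wz": 0,"grip": 50},{"dx": 0.25,"dy": 0,"dz": 0.9,"wx": 0,"wy": 0,"wz": 0,"grip": 50},{"dx": 0.25,"dy": 0,"dz": 1,"wx": 0,"wy": 0,"wz": 0,"grip": 50},{"dx": 0.25,"dy": 0,"dz": 1,"wx": 0,"wy": 0,"wz": 0,"grip": 50},{"dx": 0.25,"dy": 0,"dz": 1,"wx": 0,"wy": 0,"wz": 0,"grip": 50},{"dx": 0.25,"dy": 0,"dz": 1,"wx": 0,"wy": 0,"wz": 0,"grip": 50}]}}

```text
time_s: 31.32
position: [0.4404, -0.084, 0.2564]
tcp_rot: [[1.0, -0.0, 0.002], [-0.002, 0.0, 1.0], [-0.0, -1.0, 0.0]]
force: [1.4, 0.1, -0.5]
opening: 0.677
```

{"op": "drive_tool", "data": {"commands": [{"dx": 0.25,"dy": 0,"dz": 1,"wx": 0,"wy": 0,"wz": 0,"grip": 50},{"dx": 0.25,"dy": 0,"dz": 1,"wx": 0,"wy": 0,"wz": 0,"grip": 50},{"dx": 0.25,"dy": 0,"dz": 1,"wx": 0,"wy": 0,"wz": 0,"grip": 50},{"dx": 0.25,"dy": 0,"dz": 0.9,"wx": 0,"wy": 0,"wz": 0,"grip": 50},{"dx": 0.15,"dy": 0,"dz": 0.6,"wx": 0,"wy": 0,"wz": 0,"grip": 50},{"dx": 0,"dy": 0,"dz": 0.3,"wx": 0,"wy": 0,"wz": 0,"grip": 50},{"dx": 0,"dy": 0,"dz": 0,"wx": 0,"wy": 0,"wz": 0,"grip": 50},{"dx": 0,"dy": 0,"dz": 0,"wx": 0,"wy": 0,"wz": 0,"grip": 50}]}}

```text
time_s: 32.33
position: [0.4865, 0.1057, 0.2565]
tcp_rot: [[1.0, -0.0, 0.002], [-0.002, -0.0, 1.0], [-0.0, -1.0, -0.0]]
force: [-0.1, -0.1, -0.7]
opening: 0.678
```

```bash
python3 pl.py .151
```

```text
t 32.325 pos [0.4865 0.1057 0.2565] F [-0.1  -0.1  -0.67] open 0.678
[[ 1.    -0.     0.002]
 [-0.002 -0.     1.   ]
 [-0.    -1.    -0.   ]]
held rim (array([0.487 , 0.1224]), 0.0262, 805) x 0.4609 0.5131 y 0.1223 0.1372 z 0.2464 0.2488
stack rim wrist (array([0.488 , 0.1117]), 0.0306, 567) x 0.4577 0.5179 y 0.1055 0.1416 z 0.1496 0.1519
lid (array([0.5519, 0.274 ]), 0.033, 2261) x 0.5192 0.5844 y 0.2417 0.3066 z 0.0212 0.0299
knob (array([0.5517, 0.2738]), 0.01, 331) x 0.542 0.5615 y 0.2644 0.2833 z 0.0509 0.0536
stack rim scene (array([0.4873, 0.1126]), 0.0343, 189) x 0.456 0.5203 y 0.0788 0.1424 z 0.146 0.1552
```

{"op": "drive_tool", "data": {"commands": [{"dx": 0.02,"dy": 0.2,"dz": 0.11,"wx": 0,"wy": 0,"wz": 0,"grip": 50},{"dx": 0,"dy": 0.4,"dz": 0,"wx": 0,"wy": 0,"wz": 0,"grip": 50},{"dx": 0,"dy": 0.4,"dz": 0,"wx": 0,"wy": 0,"wz": 0,"grip": 50},{"dx": 0,"dy": 0.3,"dz": 0,"wx": 0,"wy": 0,"wz": 0,"grip": 50},{"dx": 0,"dy": 0.2,"dz": 0,"wx": 0,"wy": 0,"wz": 0,"grip": 50},{"dx": 0,"dy": 0.15,"dz": 0,"wx": 0,"wy": 0,"wz": 0,"grip": 50},{"dx": 0,"dy": 0.06,"dz": 0,"wx": 0,"wy": 0,"wz": 0,"grip": 50},{"dx": 0,"dy": 0,"dz": 0,"wx": 0,"wy": 0,"wz": 0,"grip": 50}]}}

```text
time_s: 33.42
position: [0.4878, 0.1109, 0.1882]
tcp_rot: [[1.0, 0.0, 0.002], [-0.002, 0.0, 1.0], [0.0, -1.0, 0.0]]
force: [1.0, 0.4, -0.7]
opening: 0.676
```

{"op": "drive_tool", "data": {"commands": [{"dx": 0,"dy": 0.02,"dz": 0,"wx": 0,"wy": 0,"wz": 0,"grip": 80},{"dx": 0,"dy": 0,"dz": 0,"wx": 0,"wy": 0,"wz": 0,"grip": 80},{"dx": 0,"dy": 0,"dz": 0,"wx": 0,"wy": 0,"wz": 0,"grip": 80},{"dx": 0,"dy": -0.5,"dz": 0,"wx": 0,"wy": 0,"wz": 0,"grip": 80},{"dx": 0,"dy": -0.9,"dz": 0,"wx": 0,"wy": 0,"wz": 0,"grip": 80},{"dx": 0,"dy": -0.3,"dz": 0.3,"wx": 0,"wy": 0,"wz": 0,"grip": 80},{"dx": 0.4,"dy": 0,"dz": 0.7,"wx": 0,"wy": 0,"wz": 0,"grip": 80},{"dx": 0.4,"dy": 0,"dz": 0.7,"wx": 0,"wy": 0,"wz": 0,"grip": 80}]}}

```text
time_s: 34.42
position: [0.5197, 0.18, 0.2552]
tcp_rot: [[1.0, -0.0, 0.002], [-0.002, 0.0, 1.0], [-0.0, -1.0, 0.0]]
force: [0.6, -0.1, 0.1]
opening: 0.918
```

{"op": "drive_tool", "data": {"commands": [{"dx": 0.4,"dy": 0,"dz": 0.8,"wx": 0,"wy": 0,"wz": 0,"grip": 80},{"dx": 0.4,"dy": 0,"dz": 0.8,"wx": 0,"wy": 0,"wz": 0,"grip": 60},{"dx": 0,"dy": 0,"dz": 0.5,"wx": 0,"wy": 0,"wz": 0,"grip": 60},{"dx": 0,"dy": 0,"dz": 0,"wx": 0,"wy": 0,"wz": 0,"grip": 60},{"dx": 0,"dy": 0,"dz": 0,"wx": 0,"wy": 0,"wz": 0,"grip": 60}]}}

```text
time_s: 35.05
position: [0.5509, 0.2621, 0.255]
tcp_rot: [[1.0, -0.001, 0.001], [-0.001, -0.001, 1.0], [-0.001, -1.0, -0.001]]
force: [0.3, -0.0, 0.3]
opening: 0.697
```

Run:
```python
from m import *
s=st()
im,d,K,T=snap('wrist','w5'); Q=cloud(d,K,T); ok=np.indices(d.shape)[0]<215
rep(Q,'lid',(.552,.275),.1,.013,.03,ok); rep(Q,'knob',(.552,.275),.1,.04,.06,ok)
a=Q.reshape(-1,3); 
for n,QQ in(('wrist',a[ok.ravel()]),('top',cloud(*[snap('top')[i] for i in(1,2,3)]).reshape(-1,3)),('scene',cloud(*[snap('scene')[i] for i in(1,2,3)]).reshape(-1,3))):
    m=(abs(QQ[:,0]-.552)<.13)&(QQ[:,1]>.315)&(QQ[:,1]<.5)&(QQ[:,2]>.08)&(QQ[:,2]<(.2 if n!='top' else .2))
    q=QQ[m]; 
    for lo in(.32,.34,.36,.38,.40,.42,.44):
        k=q[(q[:,1]>lo)&(q[:,1]<lo+.02)]
        if len(k)>3: print(n,lo,len(k),'x',k[:,0].min().round(3),k[:,0].max().round(3),'zmax',k[:,2].max().round(3))
im,d,K,T=snap('top'); Q=cloud(d,K,T); rep(Q,'stack',(.49,.111),.05,.161,.186); rep(Q,'pot',(.475,-.118),.06,.07,.1)
```

```text
t 35.05 pos [0.5509 0.2621 0.255 ] F [ 0.29 -0.04  0.25] open 0.697
[[ 1.    -0.001  0.001]
 [-0.001 -0.001  1.   ]
 [-0.001 -1.    -0.001]]
lid (array([0.5524, 0.2746]), 0.033, 1679) x 0.5201 0.584 y 0.2431 0.3071 z 0.0212 0.0291
knob (array([0.552 , 0.2749]), 0.0099, 211) x 0.5432 0.5606 y 0.2654 0.2844 z 0.0511 0.0531
wrist 0.38 1357 x 0.601 0.663 zmax 0.192
wrist 0.4 1009 x 0.591 0.663 zmax 0.192
wrist 0.42 886 x 0.586 0.662 zmax 0.159
wrist 0.44 113 x 0.595 0.658 zmax 0.105
top 0.38 55 x 0.603 0.616 zmax 0.195
top 0.4 16 x 0.598 0.642 zmax 0.114
top 0.42 26 x 0.592 0.647 zmax 0.134
scene 0.38 113 x 0.609 0.661 zmax 0.193
scene 0.4 198 x 0.591 0.665 zmax 0.195
scene 0.42 214 x 0.582 0.664 zmax 0.192
scene 0.44 271 x 0.593 0.666 zmax 0.195
stack (array([0.4884, 0.1126]), 0.0315, 219) x 0.4574 0.5192 y 0.082 0.1439 z 0.1736 0.1822
pot (array([ 0.4761, -0.1167]), 0.0425, 727) x 0.4341 0.5179 y -0.1583 -0.0752 z 0.0892 0.0999
```

View pics/w5.png

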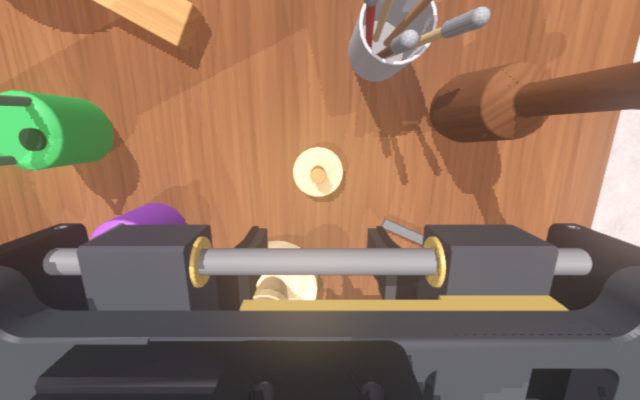

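{"op": "drive_tool", "data": {"commands": [{"dx": 0.03,"dy": 0.5,"dz": 0.31,"wx": 0,"wy": 0,"wz": 0,"grip": 50},{"dx": 0,"dy": 0.9,"dz": 0,"wx": 0,"wy": 0,"wz": 0,"grip": 50},{"dx": 0,"dy": 0.9,"dz": 0,"wx": 0,"wy": 0,"wz": 0,"grip": 50},{"dx": 0,"dy": 0.9,"dz": 0,"wx": 0,"wy": 0,"wz": 0,"grip": 50},{"dx": 0,"dy": 0.9,"dz": 0,"wx": 0,"wy": 0,"wz": 0,"grip": 50},{"dx": 0,"dy": 0.5,"dz": 0,"wx": 0,"wy": 0,"wz": 0,"grip": 50},{"dx": 0,"dy": 0,"dz": 0,"wx": 0,"wy": 0,"wz": 0,"grip": 50},{"dx": 0,"dy": 0,"dz": 0,"wx": 0,"wy": 0,"wz": 0,"grip": 50}]}}

```text
time_s: 36.45
position: [0.5533, 0.2757, 0.0713]
tcp_rot: [[1.0, 0.0, 0.001], [-0.001, 0.0, 1.0], [0.0, -1.0, 0.0]]
force: [-0.5, 0.3, 0.4]
opening: 0.574
```

Run:
```python
from m import *
s=st(); im,d,K,T=snap('top'); Q=cloud(d,K,T); rep(Q,'stack',(.49,.111),.05,.161,.186)
im,d,K,T=snap('scene'); Q=cloud(d,K,T);rep(Q,'lid sc',(.552,.275),.06,.013,.03)
```

```text
t 36.45 pos [0.5533 0.2757 0.0713] F [-0.55  0.29  0.37] open 0.574
[[ 1.     0.     0.001]
 [-0.001  0.     1.   ]
 [ 0.    -1.     0.   ]]
stack (array([0.4882, 0.1125]), 0.0311, 210) x 0.4574 0.5184 y 0.082 0.1433 z 0.1744 0.1815
lid sc (array([0.5582, 0.2709]), 0.0319, 142) x 0.5356 0.5881 y 0.2441 0.2948 z 0.0227 0.0289
```

Down 21 mm more, 1 mm in x and y, then close.

{"op": "drive_tool", "data": {"commands": [{"dx": -0.03,"dy": 0.3,"dz": -0.03,"wx": 0,"wy": 0,"wz": 0,"grip": 50},{"dx": 0,"dy": 0.22,"dz": 0,"wx": 0,"wy": 0,"wz": 0,"grip": 50},{"dx": 0,"dy": 0,"dz": 0,"wx": 0,"wy": 0,"wz": 0,"grip": 50},{"dx": 0,"dy": 0,"dz": 0,"wx": 0,"wy": 0,"wz": 0,"grip": 5},{"dx": 0,"dy": 0,"dz": 0,"wx": 0,"wy": 0,"wz": 0,"grip": 5},{"dx": 0,"dy": 0,"dz": 0,"wx": 0,"wy": 0,"wz": 0,"grip": 5},{"dx": 0,"dy": 0,"dz": 0,"wx": 0,"wy": 0,"wz": 0,"grip": 5},{"dx": 0,"dy": 0,"dz": 0,"wx": 0,"wy": 0,"wz": 0,"grip": 5}]}}

```text
time_s: 37.55
position: [0.5519, 0.274, 0.0507]
tcp_rot: [[1.0, 0.0, 0.001], [-0.001, 0.0, 1.0], [0.0, -1.0, 0.0]]
force: [-0.3, -0.2, 1.8]
opening: 0.218
```

{"op": "drive_tool", "data": {"commands": [{"dx": 0,"dy": -0.4,"dz": 0,"wx": 0,"wy": 0,"wz": 0,"grip": 5},{"dx": 0,"dy": -0.9,"dz": 0,"wx": 0,"wy": 0,"wz": 0,"grip": 5},{"dx": 0,"dy": -1,"dz": 0,"wx": 0,"wy": 0,"wz": 0,"grip": 5},{"dx": 0,"dy": -1,"dz": 0,"wx": 0,"wy": 0,"wz": 0,"grip": 5},{"dx": 0,"dy": -1,"dz": 0,"wx": 0,"wy": 0,"wz": 0,"grip": 5},{"dx": 0,"dy": -1,"dz": 0,"wx": 0,"wy": 0,"wz": 0,"grip": 5},{"dx": 0,"dy": 0,"dz": 0,"wx": 0,"wy": 0,"wz": 0,"grip": 5}]}}

```text
time_s: 38.42
position: [0.554, 0.2747, 0.2676]
tcp_rot: [[1.0, 0.009, 0.001], [-0.001, 0.003, 1.0], [0.009, -1.0, 0.003]]
force: [-0.1, 0.4, -1.0]
opening: 0.226
```

{"op": "drive_tool", "data": {"commands": [{"dx": -0.2,"dy": 0,"dz": -0.4,"wx": 0,"wy": 0,"wz": 0,"grip": 5},{"dx": -0.3,"dy": 0,"dz": -0.8,"wx": 0,"wy": 0,"wz": 0,"grip": 5},{"dx": -0.3,"dy": 0,"dz": -0.8,"wx": 0,"wy": 0,"wz": 0,"grip": 5},{"dx": -0.3,"dy": 0,"dz": -0.8,"wx": 0,"wy": 0,"wz": 0,"grip": 5},{"dx": -0.3,"dy": 0,"dz": -0.8,"wx": 0,"wy": 0,"wz": 0,"grip": 5},{"dx": -0.2,"dy": 0,"dz": -0.4,"wx": 0,"wy": 0,"wz": 0,"grip": 5},{"dx": 0,"dy": 0,"dz": 0,"wx": 0,"wy": 0,"wz": 0,"grip": 5},{"dx": 0,"dy": 0,"dz": 0,"wx": 0,"wy": 0,"wz": 0,"grip": 5}]}}

```text
time_s: 39.42
position: [0.4879, 0.1146, 0.2624]
tcp_rot: [[1.0, 0.0, 0.001], [-0.001, 0.001, 1.0], [0.0, -1.0, 0.001]]
force: [0.2, 0.5, -1.1]
opening: 0.223
```

Run:
```python
from m import *
s=st(); p=s['position']
im,d,K,T=snap('wrist','w6'); Q=cloud(d,K,T); ok=np.indices(d.shape)[0]<222
rep(Q,'held flange',p[:2],.05,p[2]-.04,p[2]-.022,ok); rep(Q,'stack rim',(.488,.111),.05,.165,.181,ok)
im,d,K,T=snap('scene','s6'); Q=cloud(d,K,T); rep(Q,'stack sc',(.488,.111),.045,.163,.183); rep(Q,'fl sc',p[:2],.05,p[2]-.039,p[2]-.025)
cv2.imwrite('pics/s6c.png',cv2.resize(im[100:260,260:460,::-1],None,fx=3,fy=3))
```

```text
t 39.425 pos [0.4879 0.1146 0.2624] F [ 0.24  0.53 -1.14] open 0.223
[[ 1.     0.     0.001]
 [-0.001  0.001  1.   ]
 [ 0.    -1.     0.001]]
held flange (array([0.4882, 0.1271]), 0.0305, 2508) x 0.4578 0.5186 y 0.1263 0.1482 z 0.2329 0.235
stack rim (array([0.4889, 0.1289]), 0.0253, 306) x 0.4637 0.5141 y 0.1278 0.1421 z 0.1756 0.1778
stack sc (array([0.4881, 0.112 ]), 0.0334, 186) x 0.4551 0.521 y 0.0807 0.1439 z 0.1719 0.1799
fl sc (array([0.4888, 0.1185]), 0.0339, 185) x 0.4563 0.5222 y 0.0856 0.1496 z 0.2338 0.2373
```

View pics/s6c.png

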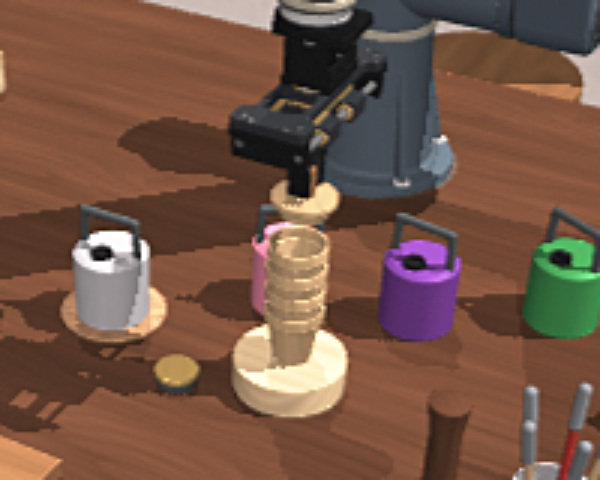

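Crop: four evenly nested cups on the stand (298,290), lid level above them (305,200), can on mat (112,280). Shift 4 mm in −y, then lower.

{"op": "drive_tool", "data": {"commands": [{"dx": 0,"dy": 0,"dz": -0.1,"wx": 0,"wy": 0,"wz": 0,"grip": 5},{"dx": 0,"dy": 0.3,"dz": 0,"wx": 0,"wy": 0,"wz": 0,"grip": 5},{"dx": 0,"dy": 0.3,"dz": 0,"wx": 0,"wy": 0,"wz": 0,"grip": 5},{"dx": 0,"dy": 0.2,"dz": 0,"wx": 0,"wy": 0,"wz": 0,"grip": 5},{"dx": 0,"dy": 0.2,"dz": 0,"wx": 0,"wy": 0,"wz": 0,"grip": 5},{"dx": 0,"dy": 0.1,"dz": 0,"wx": 0,"wy": 0,"wz": 0,"grip": 5},{"dx": 0,"dy": 0.07,"dz": 0,"wx": 0,"wy": 0,"wz": 0,"grip": 5},{"dx": 0,"dy": 0,"dz": 0,"wx": 0,"wy": 0,"wz": 0,"grip": 5}]}}

```text
time_s: 40.52
position: [0.4877, 0.1101, 0.2157]
tcp_rot: [[1.0, -0.0, 0.001], [-0.001, -0.0, 1.0], [-0.0, -1.0, -0.0]]
force: [-0.1, 0.1, -0.4]
opening: 0.224
```

{"op": "drive_tool", "data": {"commands": [{"dx": 0,"dy": 0.04,"dz": 0,"wx": 0,"wy": 0,"wz": 0,"grip": 5},{"dx": 0,"dy": 0,"dz": 0,"wx": 0,"wy": 0,"wz": 0,"grip": 5},{"dx": 0,"dy": 0,"dz": 0,"wx": 0,"wy": 0,"wz": 0,"grip": 50},{"dx": 0,"dy": 0,"dz": 0,"wx": 0,"wy": 0,"wz": 0,"grip": 50},{"dx": 0,"dy": 0,"dz": 0,"wx": 0,"wy": 0,"wz": 0,"grip": 50},{"dx": 0,"dy": -0.5,"dz": 0,"wx": 0,"wy": 0,"wz": 0,"grip": 50},{"dx": 0,"dy": -0.9,"dz": 0,"wx": 0,"wy": 0,"wz": 0,"grip": 50},{"dx": 0,"dy": -0.9,"dz": 0,"wx": 0,"wy": 0,"wz": 0,"grip": 50}]}}

```text
time_s: 41.52
position: [0.4874, 0.1101, 0.307]
tcp_rot: [[1.0, -0.001, 0.002], [-0.002, 0.0, 1.0], [-0.001, -1.0, 0.0]]
force: [1.2, -0.2, -0.0]
opening: 0.571
```

{"op": "drive_tool", "data": {"commands": [{"dx": 0,"dy": 0,"dz": -0.8,"wx": 0,"wy": 0,"wz": 0,"grip": 50},{"dx": 0,"dy": 0,"dz": -0.8,"wx": 0,"wy": 0,"wz": 0,"grip": 50},{"dx": 0,"dy": 0,"dz": 0,"wx": 0,"wy": 0,"wz": 0,"grip": 50},{"dx": 0,"dy": 0,"dz": 0,"wx": 0,"wy": 0,"wz": 0,"grip": 50}]}}

```text
time_s: 42.02
position: [0.4874, 0.0465, 0.3061]
tcp_rot: [[1.0, -0.0, 0.002], [-0.002, 0.001, 1.0], [-0.0, -1.0, 0.001]]
force: [-0.1, 0.7, 1.0]
opening: 0.575
```

Run:
```python
from m import *
s=st()
im,d,K,T=snap('wrist'); Q=cloud(d,K,T); ok=np.indices(d.shape)[0]<222
rep(Q,'flange',(.488,.111),.05,.179,.19,ok); rep(Q,'knob',(.488,.111),.05,.2,.225,ok)
im,d,K,T=snap('scene','s7'); Q=cloud(d,K,T); rep(Q,'flange sc',(.488,.111),.045,.181,.193); rep(Q,'knob sc',(.488,.111),.045,.205,.225); rep(Q,'pot sc',(.475,-.118),.1,.07,.1)
cv2.imwrite('pics/s7c.png',cv2.resize(im[100:260,240:460,::-1],None,fx=3,fy=3))
im,d,K,T=snap('top'); Q=cloud(d,K,T); rep(Q,'pot',(.475,-.118),.1,.07,.1);rep(Q,'knob t',(.488,.111),.045,.205,.225)
```

```text
t 42.025 pos [0.4874 0.0465 0.3061] F [-0.12  0.68  0.96] open 0.575
[[ 1.    -0.     0.002]
 [-0.002  0.001  1.   ]
 [-0.    -1.     0.001]]
flange (array([0.4882, 0.1107]), 0.0329, 3764) x 0.4557 0.5208 y 0.0785 0.1432 z 0.1842 0.1866
knob (array([0.488 , 0.1106]), 0.0099, 484) x 0.4787 0.4972 y 0.1013 0.1199 z 0.2141 0.2159
flange sc (array([0.488 , 0.1123]), 0.0353, 203) x 0.453 0.5224 y 0.0803 0.1437 z 0.1855 0.1929
knob sc (array([0.4911, 0.1134]), 0.0116, 40) x 0.4798 0.5026 y 0.1029 0.1208 z 0.214 0.2189
pot sc (array([ 0.4804, -0.1144]), 0.0422, 362) x 0.4384 0.5204 y -0.1565 -0.074 z 0.0892 0.0995
pot (array([ 0.4762, -0.1165]), 0.0421, 721) x 0.4345 0.5182 y -0.1584 -0.0752 z 0.0894 0.0999
knob t (array([0.4877, 0.1115]), 0.0098, 48) x 0.4788 0.4961 y 0.1025 0.1207 z 0.2144 0.2188
```

View pics/s7c.png

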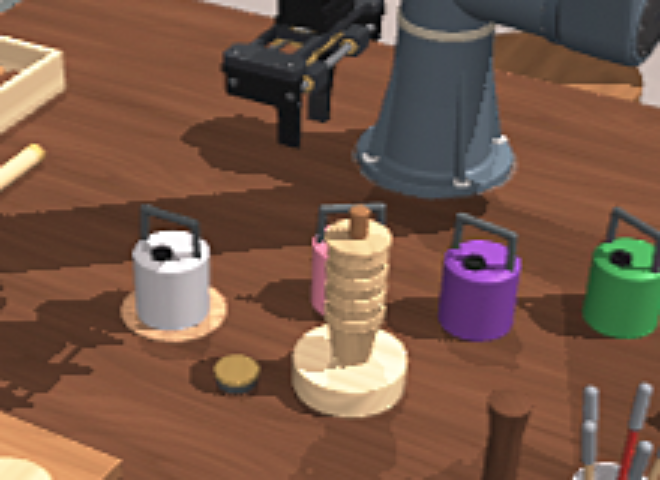

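Lid seated: flange top measured at 0.1842 m against 0.185 expected, level, and can on the mat at (170,280). Handing in.

```bash
python3 -c "
from rig import workorder
print(workorder.hand_in())"
```

```text
the job is handed in; nothing more can be done
None
```

The job is handed in at about 42 s of robot time. I found four cups on the bench, nested them on the stand, put the lid on the top cup and left the oil can on the cork mat.

My last checks:
- **Oil can:** upright and released, about 3 mm from the mat's centre (limit 18 mm).
- **Stack:** about 2–3 mm from the stand's centre (limit 15 mm). The rim was measured at about 0.177 m after the fourth cup, which matches four cups fully home.
- **Lid:** flange top at 0.184 m and knob top at 0.214–0.216 m, against 0.185 m and 0.215 m expected for a seated lid. It is level and within 1 mm of the stack's axis.
- **Robot:** gripper open and clear of everything.

Nothing failed. The cameras differed by 1–4 mm. The scene camera's last reading put the can 4 mm further forward than the top camera did, still well inside the limit. I saw no knock to the can or the lid. I did not measure the bystander objects again, but the gripper stayed clear of them.

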